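# Lift the painted display base with the flat lifter and tip it into the drying tray

## Robot

A 6-joint arm with a two-finger parallel gripper is mounted at the origin on the work surface. World frame = base frame: x ahead of the robot, y to its left, z up, the work surface at z = 0. Lengths are in m, angles in degrees, forces in N, time in s.
With the tool pointing down it reaches from about 0.325 to 0.775 m from the base axis. Payload 9.3 kg.
Tool frame: the origin (TCP) lies on the centre line of the jaws, within the pads' length; the fingertips stand 8 mm ahead of it and the grasp point (between the pads) lies 11 mm behind it; z points along the fingers, x is the direction in which the jaws open and shut, and the axes are right-handed (so a half turn about z gives the same grasp; the last joint's range is limited). The gripper opens to 85 mm and grips with 20 to 120 N. Pads are 22 mm wide; open, the fingers measure 114 mm over their backs; the gripper's body (76 mm by 85 mm) begins 54 mm behind the grasp point. The pads swing forward as they close: fully open they stand 13 mm farther back than shut.
Start: joints at [-76.983, 14.817, 1.232, 76.415, 0, 81.257], TCP at [0.204, -0.511, 0.217] pointing down, gripper open.
Joint ranges: [-174.27, 174.27], [-52.1, 104.24], [-59.71, 78.15], [-110.17, 111.67], [-87.03, 83.33], [-180, 180]. Speed limits (degrees/s): [127.2, 127.2, 159.86, 180, 180, 180].

## Interface

Orientations are given as [roll, pitch, yaw] about the fixed x, y, z axes, in that order (R = Rz(yaw) Ry(pitch) Rx(roll)).
In Python, from bench import manip, vision, ticket, models gives the robot as it stands.
- The arm moves only by the tool servo_tool, never from a script. Its argument "deltas" is text: rows parted by semicolons, each of 7 numbers parted by spaces: the shift along the tool's x, y, z in cm, then the turn, a rotation vector about the tool's x, y, z in rad, then the opening, from 0 (shut) to 1 (fully open). In form: dx dy dz wx wy wz gripper; .... A call has 1 to 8 rows; each row shifts and turns the commanded pose from where the row before left it, along the tool's axes as they then stand; what a row does not reach is not made up. A row lasts 1/10 s, in which the tool goes at most 50 mm and 8.59 degrees, less where a joint would pass 70% of its speed; a pose out of reach is approached as far as the arm can. A call with a gripper value outside its range is refused whole. The fingers move at their own pace and stop on an object; the grip force is fixed at half the most. Time passes only in rows, so rows that do not move let the fingers close. It gives the time, the measured TCP pose, the force and the opening at its end, in the units of the state.
- manip.read_state(): the state, without advancing time (a new reading comes with each control period).
- vision.grab_frame(name): name is "scene" or "top" or "wrist"; returns a dict with "frame" (384x512x3 uint8, red, green, blue), "K" (3x3 intrinsics, pixels), "R" (3x3) and "t" (3): a world point X has camera coordinates R X + t. Camera axes: x right, y down, z forward; pixel columns grow to the right and rows downward; lengths in m; the calibration is good to about 2 mm. A picture is of the moment at which its call begins. There is no depth.
- ticket.job_done(): hands the job in, once; it reports no verdict.
Trained networks look in a picture, given as the dict that the camera call returned (one of the last four; its "shot" number tells which), for a name from the list of things; names that differ only in an ending like _2 or _b are one class to them, and where a whole thing is asked for, a point or a joint stands for the part that bears it (a point fixed in the world has none). Each returns a list of dicts, best first, with "score" (0 to 1); they miss things now and then, are a little off and sometimes report something else, mostly with a low value. They report only what shows in the picture. A call takes as long as a camera call. They do not tell look-alikes from the thing itself.
- models.look_for(picture, label): "centre" ([column, row] in pixels, amid what is visible of it).
The state is a dict: "time_s": time; "q": joint angles; "joint_vel": joint speeds; "joint_torque": joint torques, N m; "tool_pos": TCP position; "eef_rot": TCP orientation; "contact_force": force on the tool from outside, world axes, zero at the start; "torque": the same for the moment, N m; "width": finger opening in m.
Only numpy, scipy, OpenCV 4.12 (cv2) and the standard library are available. Lean on these libraries where they do the work, as an engineer would, in place of code of your own. Each camera call takes 0.05 s, during which the arm holds its last target.

## Task

The square display base by the batten has just been painted, so do not touch it with the gripper or arm: take the flat lifter by its handle, slide its blade under the base and lift the base clear of the bench. Carry it over the wooden tray and, with the front of the blade close above the tray floor, tip the blade steeply, by some 30 to 40 degrees, so that the base slides gently off and lies flat and right way up in the tray. Then lay the lifter flat on the bench, clear of the tray and the base, and let go of it; leave the glue bottle, jar and tape roll where they are.

Things in the scene. Friction and masses are not known exactly. Their poses are not given: they have to be found in the camera images.
- lifter_blade (a point): Centre of the blade of the lifter (one rigid piece, 160 g): polished steel, 80 mm long (x, front edge at +x), 56 mm wide (y), 2.5 mm thick; z up from the blade. The point is 1.25 mm above the underside. From mid rear edge a handle rises backwards and up, leaning 35 degrees from the blade's normal. Smooth: things slide off it when tipped 15 to 23 degrees.
- lifter_grip (a point): Centre of the lifter's dark wooden handle, where to grip it; axes as for the blade. 78 mm behind the blade centre, 54 mm above the blade's underside. A bar 72 mm long (36 mm either way along its 35-degree lean), 18 mm wide across y (grip it across y), 24 mm deep.
- base_center (a point): Centre of the board of the display base (90 g): plywood, 100 x 100 mm, 6 mm thick, on four 13 x 13 mm corner feet 6 mm high, so a gap 6 mm high and 74 mm wide is open under each side; a 76 x 76 x 5 mm step lies on top. The point is 9 mm above the bench. x points to the batten behind it (within 3 degrees of its normal), z up, sides along x and y.
- stop: Wooden batten fixed to the bench just behind the base, so the base cannot be pushed away: 150 mm along y, 22 mm thick in x, 16 mm high. Origin on the bench 58 mm in front of the batten's near face; x points to the batten. The base stands within 17 mm of the origin; the side opposite the batten is open.
- tray_in (a point): Centre of the inner floor of the loose wooden drying tray: square, 200 x 200 mm outside, 188 x 188 mm inside, 22 mm high, walls and floor 6 mm thick, so that this point is 6 mm above the bench. Sides along its x and y. About 600 g.
- tray: The same tray; origin under its centre, on the bench.
- glue: White plastic bottle, a bystander, 52 mm across and 130 mm high; origin at the centre of its underside.
- jar: Glass jar with a metal lid, a bystander, 60 mm across and 70 mm high; origin at the centre of its underside.
- tape: Roll of paper tape lying flat, a bystander, 100 mm across and 25 mm high; origin at the centre of its underside.
Things that resemble listed ones, but are neither listed nor needed, are in the scene too. Of the things that look like the part that bears lifter_blade, the middle-sized one is meant.

How it is judged:
By the outcome, as a careful person would: the job done as asked, in the order asked, and still so for the second after the job is handed in, with the robot touching nothing.
It also fails if it takes over 64 s, if anything falls off the work surface, if the arm or the gripper's body presses on something with over 40 N, if the wrist force passes 120 N, or if a joint passes its speed limit or range.

## Working session

There is one attempt and no reset: what is moved stays moved. The work goes in short steps, Python scripts to look and compute and a tool call to move; the robot and the scene stay as the last step left them, time stands still between calls to the robot, and variables do not carry over. Pictures are saved under pics/ and viewed, and the job is handed in when it is done.

Besides the shell and the picture viewer there is one more tool, called by a JSON object that holds its "op" and its "data", one argument or row to a line. servo_tool: Moves the arm, as the interface text tells. Its arguments: {"type":"object","properties":{"deltas":{"type":"string"}},"required":["deltas"]}

```bash
ls; mkdir -p pics; python3 - <<'E'
from bench import manip, vision, ticket, models
import cv2
print(manip.read_state())
for n in ("scene","top"):
    f=vision.grab_frame(n)
    cv2.imwrite(f"pics/{n}0.png",cv2.resize(f["frame"][:,:,::-1],(800,600),interpolation=cv2.INTER_CUBIC))
    print(n,f["K"].tolist(),f["R"].tolist(),f["t"].tolist())
    for l in ["lifter_blade","lifter_grip","base_center","stop","tray_in","tray","glue","jar","tape"]:
        print(l,[(round(d["score"],2),[round(float(c)) for c in d["centre"]]) for d in models.look_for(f,l)])
E
```

```text
pics
{'time_s': 0.0, 'q': array([-7.69822037e+01,  1.48526210e+01,  1.18916007e+00,  7.64133532e+01,
        1.12705379e-03,  8.12572576e+01]), 'joint_vel': array([ 0.03603171, -0.04364923,  0.09900663,  0.0803674 , -0.00589791,
        0.0166101 ]), 'joint_torque': array([ 7.12554429e-04, -5.55640090e+01,  3.44529068e+01,  1.36551104e-02,
       -1.36871827e-04,  6.11164921e-06]), 'tool_pos': array([ 0.20384235, -0.51052459,  0.21604442]), 'eef_rot': array([-1.79987210e+02,  7.57503608e-02, -6.82394536e+01]), 'contact_force': array([-0.35112525,  1.13049423,  0.01576584]), 'torque': array([-0.04256712,  0.03205344,  0.00342432]), 'width': 0.0850046723225319}
scene [[353.20813948027717, 0.0, 253.9616396786852], [0.0, 353.20813948027717, 193.67954413444082], [0.0, 0.0, 1.0]] [[-0.20520672198326909, 0.9787184768945084, -0.0005867181391591043], [0.5731904493851091, 0.11969419482440663, -0.8106330911448371], [-0.7933113575303067, -0.16668366059884362, -0.585554136953016]] [0.12952529453928047, -0.2849991640054006, 1.5883851338659256]
lifter_blade [(0.8, [172, 153]), (0.75, [225, 168])]
l
[... 317 characters left out ...]
48930121459927], [0.0, 480.20441510319756, 194.25614771456185], [0.0, 0.0, 1.0]] [[0.012647730229161054, -0.9999086385820009, 0.004769634067732801], [-0.988714969465037, -0.013217954771385071, -0.1492246455094218], [0.14927405694159096, -0.0028284555416925325, -0.9887918161895592]] [-0.03191122720591938, 0.5882098213653024, 1.627018310545236]
lifter_blade [(0.79, [301, 259]), (0.72, [257, 215]), (0.57, [370, 267])]
lifter_grip [(0.96, [371, 266]), (0.8, [260, 213]), (0.64, [304, 256])]
base_center [(0.93, [191, 184])]
stop [(0.53, [195, 164])]
tray_in [(0.78, [332, 194])]
tray [(0.81, [331, 188])]
glue [(0.57, [251, 140]), (0.5, [258, 213])]
jar [(0.54, [114, 199])]
tape [(0.82, [392, 193])]
```

View pics/scene0.png

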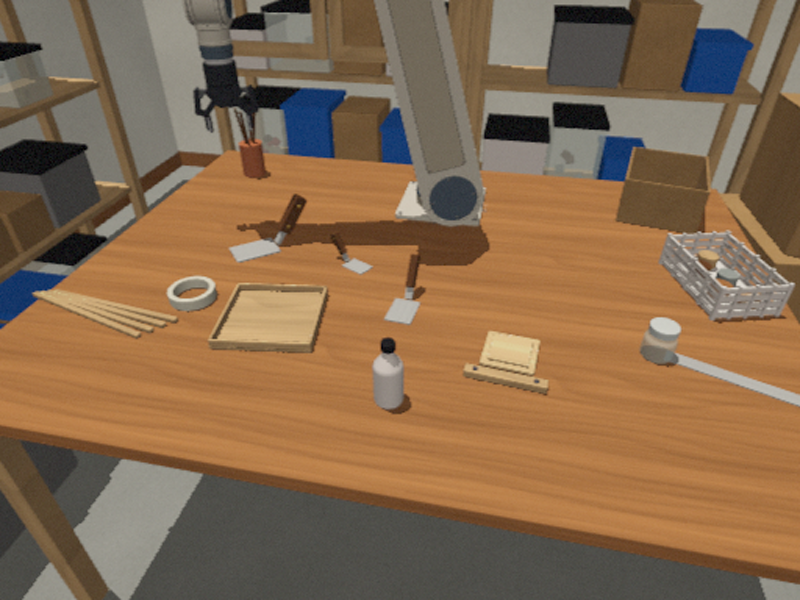

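View pics/top0.png

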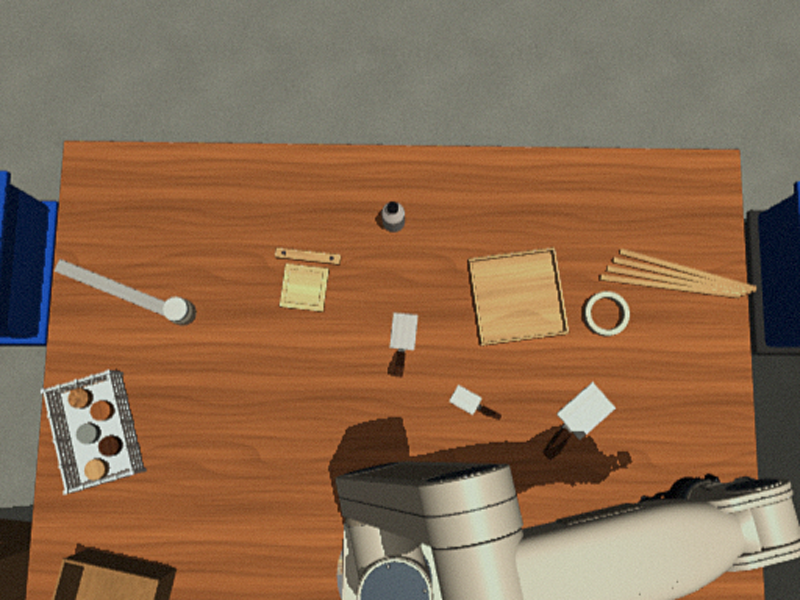

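The top view (800x600) shows three lifter look-alikes. The large one is at (587,410), the small one at (465,400) and the third at (404,331), which looks middle-sized. The base is at (304,287) with the batten behind it at (308,256), and the tray is at (517,297). I'll enlarge these and measure them.

```bash
cat > h.py <<'E'
import numpy as np, cv2
from bench import manip, vision, ticket, models
def plane(f,uv,z):
    K,R,t=map(np.array,(f["K"],f["R"],f["t"])); d=R.T@np.linalg.inv(K)@np.array([uv[0],uv[1],1.]); c=-R.T@t
    return c+d*(z-c[2])/d[2]
def proj(f,X):
    K,R,t=map(np.array,(f["K"],f["R"],f["t"])); p=K@(R@np.array(X,float)+t); return p[:2]/p[2]
def crop(f,name,c0,c1,r0,r1,s):
    cv2.imwrite(name,cv2.resize(f["frame"][r0:r1,c0:c1,::-1],None,fx=s,fy=s,interpolation=cv2.INTER_CUBIC))
E
python3 - <<'E'
from h import *
f=vision.grab_frame("top")
crop(f,"pics/crop1.png",235,400,190,300,4.8)
crop(f,"pics/crop2.png",165,265,150,225,8)
crop(f,"pics/crop3.png",285,385,150,225,8)
for n,uv,z in [("mid",(258.5,212),0),("base",(194,184),.02),("tray",(331,190),.006),("glue",(251,140),.06),("jar",(114,199),.04),("tape",(388,201),.02),("stop",(197,164),.016),("small",(298,256),0),("big",(376,262),0)]: print(n,plane(f,uv,z).round(3))
E
```

```text
mid [ 0.531 -0.011  0.   ]
base [0.626 0.219 0.02 ]
tray [ 0.613 -0.269  0.006]
glue [0.778 0.019 0.06 ]
jar [0.566 0.492 0.04 ]
tape [ 0.574 -0.467  0.02 ]
stop [0.699 0.211 0.016]
small [ 0.378 -0.152  0.   ]
big [ 0.361 -0.425  0.   ]
```

View pics/crop1.png

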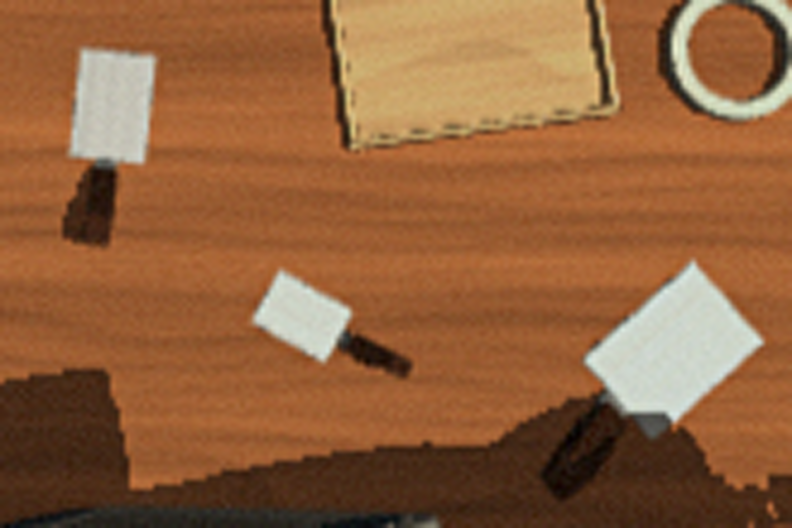

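View pics/crop2.png

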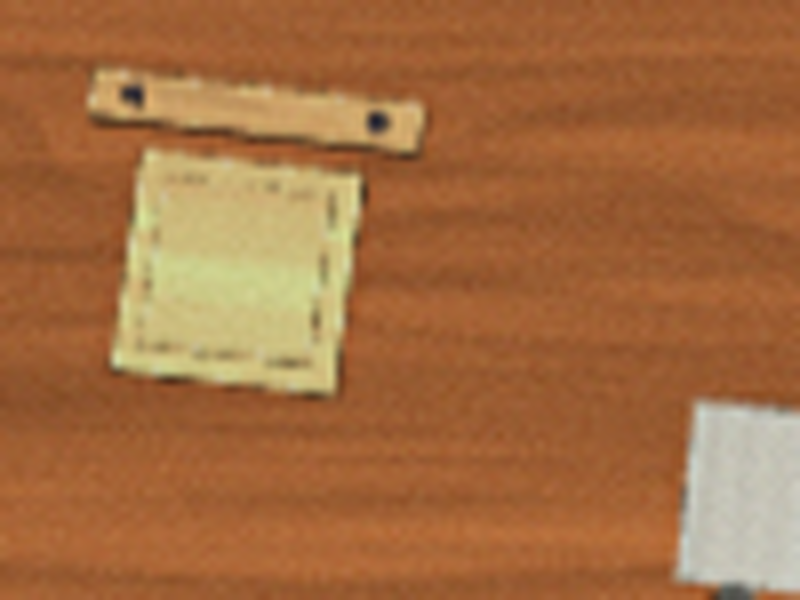

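View pics/crop3.png

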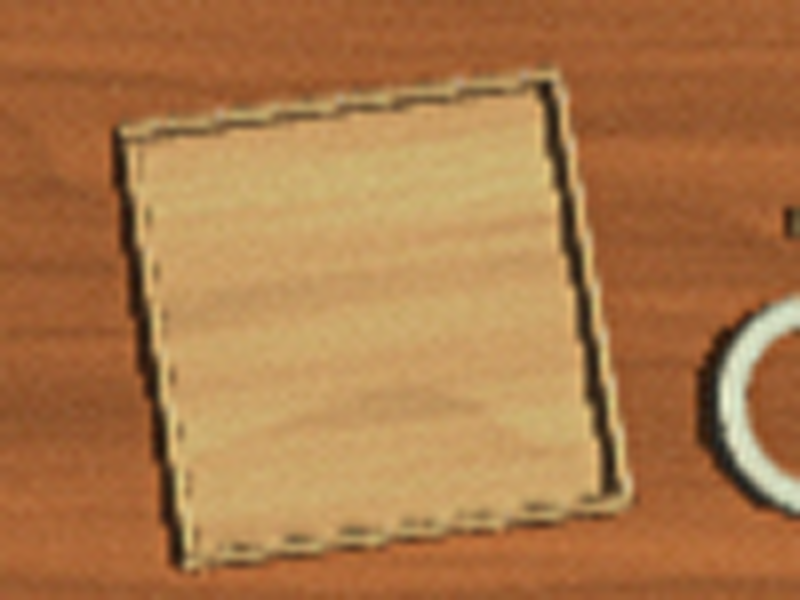

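```bash
python3 - <<'E'
from h import *
f=vision.grab_frame("top")
def do(n,pts,o,s,z):
    P=np.array([plane(f,(o[0]+(x+.5)/s-.5,o[1]+(y+.5)/s-.5),z) for x,y in pts])[:,:2]
    TL,TR,BR,BL=P
    fx=(TL+TR-BL-BR)/2; fy=(TL+BL-TR-BR)/2
    print(n,"c",P.mean(0).round(4),"len",np.linalg.norm(fx).round(4),"wid",np.linalg.norm(fy).round(4),"yaw x",np.degrees(np.arctan2(fx[1],fx[0])).round(2),"yaw from y",np.degrees(np.arctan2(-fy[0],fy[1])).round(2))
do("mid",[(82,48),(156,56),(146,163),(70,156)],(235,190),4.8,.0025)
do("small",[(280,270),(350,315),(325,362),(252,320)],(235,190),4.8,.0025)
do("big",[(693,260),(763,342),(670,425),(585,358)],(235,190),4.8,.0025)
do("base",[(145,150),(362,173),(338,395),(112,370)],(165,150),8,.012)
do("stop",[(95,68),(425,102),(418,155),(90,118)],(165,150),8,.016)
do("tray",[(120,130),(555,70),(630,500),(185,567)],(285,150),8,.022)
for x,y in [(100,165),(88,243),(75,225)]: print(plane(f,(235+x/4.8,190+y/4.8),.06))
E
```

```text
mid c [ 0.5324 -0.0101] len 0.0803 wid 0.0557 yaw x -5.01 yaw from y -4.99
small c [ 0.3793 -0.1496] len 0.0403 wid 0.0606 yaw x -28.6 yaw from y -30.55
big c [ 0.3616 -0.4238] len 0.0999 wid 0.0767 yaw x -48.45 yaw from y -43.85
base c [0.6289 0.2181] len 0.1003 wid 0.0992 yaw x -5.32 yaw from y -5.49
stop c [0.7011 0.2121] len 0.0236 wid 0.148 yaw x -4.63 yaw from y -5.49
tray c [ 0.6142 -0.2667] len 0.1959 wid 0.1972 yaw x 8.6 yaw from y 9.05
[ 0.48189234 -0.00280401  0.06      ]
[0.42648155 0.00487387 0.06      ]
[0.43907427 0.01428047 0.06      ]
```

The middle lifter's blade measures 80x56 mm, at (258.5,212) in 512-px coordinates, so it is the one meant. The others measure 40x60 mm and 100x77 mm. The base (100x99), batten (148x24) and tray (196x197) also match their given sizes. I'll write a planner for the tool deltas.

```bash
cat >> h.py <<'E'
from scipy.spatial.transform import Rotation as Ro
A=20.
# blade frame origin: underside centre. tool in lifter frame
RT=Ro.from_matrix(np.array([[0,1,0],[1,0,0],[0,0,-1.]]).T)*Ro.from_euler('x',-A,degrees=True)
PT=np.array([-.078,0,.054])+.011*RT.as_matrix()[:,2]
def lift_pose(p,yaw,pitch=0,back=0,pt=None,rt=None):
    RL=Ro.from_euler('ZYX',[yaw,pitch,0],degrees=True)
    rt=RT if rt is None else rt; pt=PT if pt is None else pt
    R=RL*rt; P=np.array(p)+RL.apply(pt)
    return P-back*R.as_matrix()[:,2],R
def cur():
    s=manip.read_state(); return s["tool_pos"],Ro.from_euler('xyz',s["eef_rot"],degrees=True)
def plan(goal,n,start=None):
    p,R=start or cur(); P,RG=goal
    w=(R.inv()*RG).as_rotvec()
    print("dist",np.linalg.norm(P-p).round(4),"rot",np.degrees(np.linalg.norm(w)).round(1),"goal",P.round(4),RG.as_euler('xyz',degrees=True).round(1))
    rows=[]
    for i in range(n):
        Ri=R*Ro.from_rotvec(w*i/n)
        d=Ri.inv().apply((P-p)/n)*100
        rows.append(" ".join(f"{v:.2f}" for v in d)+" "+" ".join(f"{v:.3f}" for v in w/n))
    print("\n".join(rows))
E
python3 - <<'E'
from h import *
plan(lift_pose([.5324,-.0101,0],-5,0,back=.10),22)
print(cur()[1].as_euler('xyz',degrees=True))
E
```

```text
dist 0.5614 rot 153.7 goal [ 0.4244 -0.0006  0.1376] [160.   0.  85.]
-1.78 -1.79 0.36 -0.005 0.021 -0.120
-1.56 -1.99 0.31 -0.005 0.021 -0.120
-1.32 -2.17 0.27 -0.005 0.021 -0.120
-1.05 -2.31 0.24 -0.005 0.021 -0.120
-0.78 -2.42 0.21 -0.005 0.021 -0.120
-0.48 -2.50 0.18 -0.005 0.021 -0.120
-0.19 -2.54 0.16 -0.005 0.021 -0.120
0.12 -2.54 0.15 -0.005 0.021 -0.120
0.42 -2.51 0.14 -0.005 0.021 -0.120
0.71 -2.45 0.14 -0.005 0.021 -0.120
1.00 -2.34 0.15 -0.005 0.021 -0.120
1.27 -2.21 0.16 -0.005 0.021 -0.120
1.52 -2.04 0.18 -0.005 0.021 -0.120
1.75 -1.85 0.20 -0.005 0.021 -0.120
1.95 -1.63 0.23 -0.005 0.021 -0.120
2.13 -1.38 0.27 -0.005 0.021 -0.120
2.27 -1.12 0.31 -0.005 0.021 -0.120
2.38 -0.84 0.35 -0.005 0.021 -0.120
2.46 -0.55 0.40 -0.005 0.021 -0.120
2.50 -0.26 0.45 -0.005 0.021 -0.120
2.50 0.04 0.50 -0.005 0.021 -0.120
2.47 0.34 0.56 -0.005 0.021 -0.120
[ 1.79998878e+02 -5.82389442e-04 -6.82372859e+01]
```

{"op": "servo_tool", "data": {
  "deltas": "-1.8 -1.8 0.3 0 0.02 -0.12 1; -1.6 -2.0 0.3 0 0.02 -0.12 1; -1.3 -2.2 0.3 0 0.02 -0.12 1; -1.0 -2.3 0.2 0 0.02 -0.12 1; -0.8 -2.4 0.2 0 0.02 -0.12 1; -0.5 -2.5 0.2 0 0.02 -0.12 1; -0.2 -2.5 0.2 0 0.02 -0.12 1; 0.1 -2.5 0.1 0 0.02 -0.12 1"
}}

```text
time_s: 1.9
tool_pos: [0.2839, -0.3242, 0.1921]
eef_rot: [175.8, -7.8, -12.6]
contact_force: [0.7, 1.0, -0.1]
width: 0.0854
```

{"op": "servo_tool", "data": {
  "deltas": "0.4 -2.5 0.1 0 0.02 -0.12 1; 0.7 -2.5 0.1 0 0.02 -0.12 1; 1.0 -2.3 0.1 0 0.02 -0.12 1; 1.3 -2.2 0.2 0 0.02 -0.12 1; 1.5 -2.0 0.2 0 0.02 -0.12 1; 1.8 -1.9 0.2 0 0.02 -0.12 1; 2.0 -1.6 0.2 0 0.02 -0.12 1; 2.1 -1.4 0.2 0 0.02 -0.12 1"
}}

```text
time_s: 2.7
tool_pos: [0.3636, -0.1368, 0.1759]
eef_rot: [167.0, -8.8, 43.8]
contact_force: [-0.0, -0.1, 1.1]
width: 0.0856
```

```bash
python3 - <<'E'
from h import *
plan(lift_pose([.5324,-.0101,0],-5,0,back=.10),7)
s=manip.read_state();print(s["time_s"],s["q"].round(1))
E
```

```text
dist 0.1539 rot 42.1 goal [ 0.4244 -0.0006  0.1376] [160.   0.  85.]
1.87 -0.97 0.64 -0.009 0.009 -0.104
1.95 -0.78 0.65 -0.009 0.009 -0.104
2.02 -0.58 0.66 -0.009 0.009 -0.104
2.06 -0.37 0.67 -0.009 0.009 -0.104
2.08 -0.16 0.69 -0.009 0.009 -0.104
2.08 0.05 0.71 -0.009 0.009 -0.104
2.06 0.26 0.73 -0.009 0.009 -0.104
2.7 [-38.6 -10.7 -33.9  52.7   6.8   9.4]
```

{"op": "servo_tool", "data": {
  "deltas": "1.9 -0.9 0.6 -0.009 0.009 -0.104 1; 2.0 -0.8 0.6 -0.009 0.009 -0.104 1; 2.0 -0.6 0.6 -0.009 0.009 -0.104 1; 2.0 -0.4 0.6 -0.009 0.009 -0.104 1; 2.0 -0.2 0.6 -0.009 0.009 -0.104 1; 2.0 0 0.6 -0.009 0.009 -0.08 1; 1 0.2 0.6 -0.009 0.009 -0.05 1; 0 0 0 0 0 0 1"
}}

```text
time_s: 3.5
tool_pos: [0.4193, -0.0126, 0.1415]
eef_rot: [160.0, -1.5, 80.6]
contact_force: [0.1, 0.4, -0.7]
width: 0.0853
```

```bash
python3 - <<'E'
from h import *
plan(lift_pose([.5324,-.0101,0],-5,0,back=.10),3)
s=manip.read_state();print(s["time_s"],s["q"].round(1))
for n in ("wrist","top"):
    f=vision.grab_frame(n)
    cv2.imwrite(f"pics/{n}1.png",cv2.resize(f["frame"][:,:,::-1],(800,600),interpolation=cv2.INTER_CUBIC))
    if n=="wrist":
        for l in ("lifter_blade","lifter_grip"):print(l,models.look_for(f,l))
        C=np.array([.5324,-.0101,.0025]);r=Ro.from_euler('z',-5,degrees=True)
        for dx in(-.04,.04):
            for dy in (-.028,.028): print(proj(f,C+r.apply([dx,dy,0]))*800/512)
        print(proj(f,C+r.apply([-.078,0,.054]))*800/512)
E
```

```text
dist 0.0135 rot 4.7 goal [ 0.4244 -0.0006  0.1376] [160.   0.  85.]
0.42 0.05 0.17 0.000 0.000 -0.027
0.42 0.06 0.17 0.000 0.000 -0.027
0.41 0.07 0.17 0.000 0.000 -0.027
3.5 [-16.   -8.9 -39.5  39.7   3.7  -5.7]
lifter_blade [{'centre': [314.6, 333.8], 'score': 0.69}, {'centre': [273.2, 211.0], 'score': 0.67}, {'centre': [81.4, 112.6], 'score': 0.63}]
lifter_grip [{'centre': [268.8, 209.1], 'score': 0.96}, {'centre': [78.2, 109.0], 'score': 0.81}, {'centre': [75.0, 268.1], 'score': 0.46}]
[379.99381264 302.30662461]
[459.84751629 296.09660242]
[390.22996048 380.90992891]
[459.76858803 375.80288209]
[422.19074611 303.25025617]
```

View pics/wrist1.png

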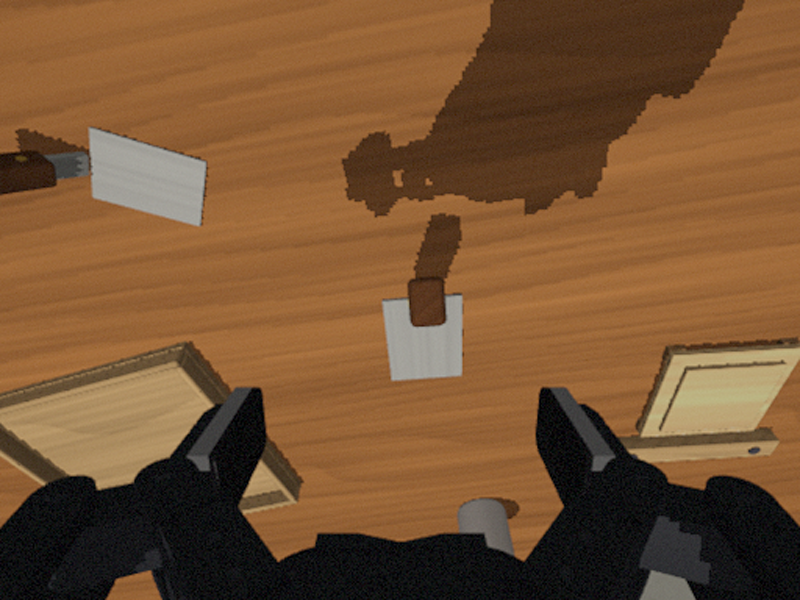

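The wrist view shows the middle lifter, blade corners (384,299) to (462,376) and handle end at (427,302). These are within about 3 px of the predicted positions. I'll go in for the grasp.

```bash
python3 - <<'E'
from h import *
plan(lift_pose([.5324,-.0088,0],-5,0,back=.07),4)
E
```

```text
dist 0.0387 rot 4.9 goal [ 4.346e-01 -2.000e-04  1.094e-01] [160.   0.  85.]
0.38 0.01 0.89 0.000 0.001 -0.021
0.38 0.02 0.89 0.000 0.001 -0.021
0.38 0.03 0.89 0.000 0.001 -0.021
0.38 0.04 0.89 0.000 0.001 -0.021
```

{"op": "servo_tool", "data": {
  "deltas": "0.4 0 0.9 0 0 -0.021 1; 0.4 0 0.9 0 0 -0.021 1; 0.4 0 0.9 0 0 -0.021 1; 0.4 0 0.9 0 0 -0.021 1; 0 0 0 0 0 0 1;0 0 0 0 0 0 1"
}}

```text
time_s: 4.3
tool_pos: [0.4338, 0.0015, 0.108]
eef_rot: [160.0, 0.1, 85.0]
contact_force: [0.3, 0.3, -0.2]
width: 0.0852
```

```bash
python3 - <<'E'
from h import *
plan(lift_pose([.5324,-.0088,0],-5,0),7)
E
```

```text
dist 0.069 rot 0.1 goal [ 0.4584 -0.0023  0.0437] [160.   0.  85.]
-0.02 0.02 0.99 0.000 0.000 0.000
-0.02 0.02 0.99 0.000 0.000 0.000
-0.02 0.02 0.99 0.000 0.000 0.000
-0.02 0.02 0.99 0.000 0.000 0.000
-0.02 0.02 0.99 0.000 0.000 0.000
-0.02 0.02 0.99 0.000 0.000 0.000
-0.02 0.02 0.99 0.000 0.000 0.000
```

{"op": "servo_tool", "data": {
  "deltas": "0 0 1 0 0 0 1; 0 0 1 0 0 0 1; 0 0 1 0 0 0 1; 0 0 1 0 0 0 1; 0 0 1 0 0 0 1; -0.1 0.1 1 0 0 0 1; 0 0 0.9 0 0 0 1; 0 0 0 0 0 0 1"
}}

```text
time_s: 5.1
tool_pos: [0.4582, -0.0021, 0.0432]
eef_rot: [160.0, 0.1, 85.0]
contact_force: [-0.4, 0.6, -0.5]
width: 0.0854
```

{"op": "servo_tool", "data": {
  "deltas": "0 0 0 0 0 0 0.4; 0 0 0 0 0 0 0.3; 0 0 0 0 0 0 0.2; 0 0 0 0 0 0 0.1; 0 0 0 0 0 0 0; 0 0 0 0 0 0 0; 0 0 0 0 0 0 0; 0 0 0 0 0 0 0"
}}

```text
time_s: 5.9
tool_pos: [0.4585, -0.0021, 0.0443]
eef_rot: [159.9, 0.1, 85.0]
contact_force: [-2.8, 0.3, 5.8]
width: 0.0171
```

```bash
python3 - <<'E'
from h import *
f=vision.grab_frame("scene"); crop(f,"pics/s2.png",200,300,110,185,8)
f=vision.grab_frame("top"); crop(f,"pics/t2.png",200,300,180,255,8)
s=manip.read_state();print(s)
E
```

```text
{'time_s': 6.0, 'q': array([-12.42781736,   2.34293811, -46.65325027,  21.02742361,
         2.41334101,  -6.98837405]), 'joint_vel': array([-0.03432082, -0.07732433,  0.02619479, -0.07333803, -0.00541648,
        0.01054167]), 'joint_torque': array([ 1.27996453e-01, -2.88234919e+01,  2.71552867e+01, -3.24695885e+00,
        2.11749966e-01, -8.34782812e-03]), 'tool_pos': array([ 0.45851582, -0.00210211,  0.04429512]), 'eef_rot': array([1.59884685e+02, 1.30920396e-01, 8.49624213e+01]), 'contact_force': array([-2.88545138, -1.05808633,  5.34502094]), 'torque': array([ 0.05813304,  0.43878051, -0.03521912]), 'width': 0.017043685626991344}
```

View pics/s2.png

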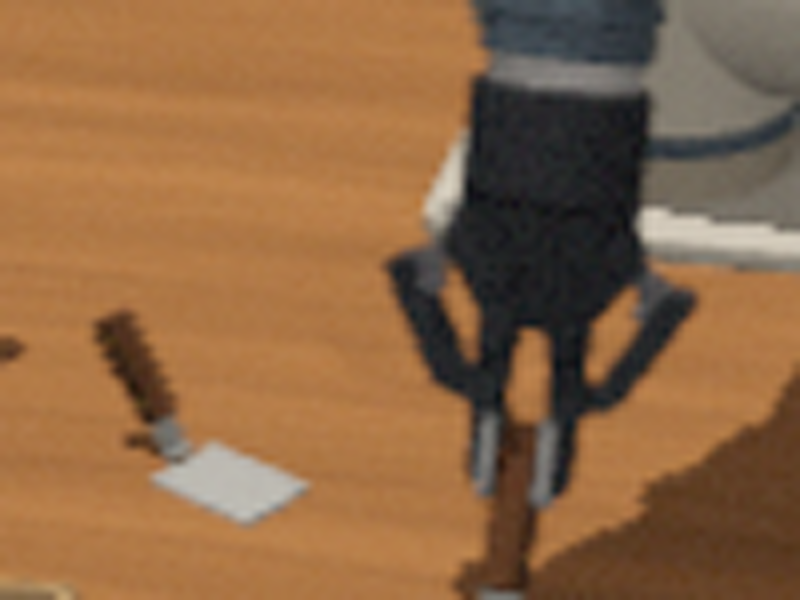

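View pics/t2.png

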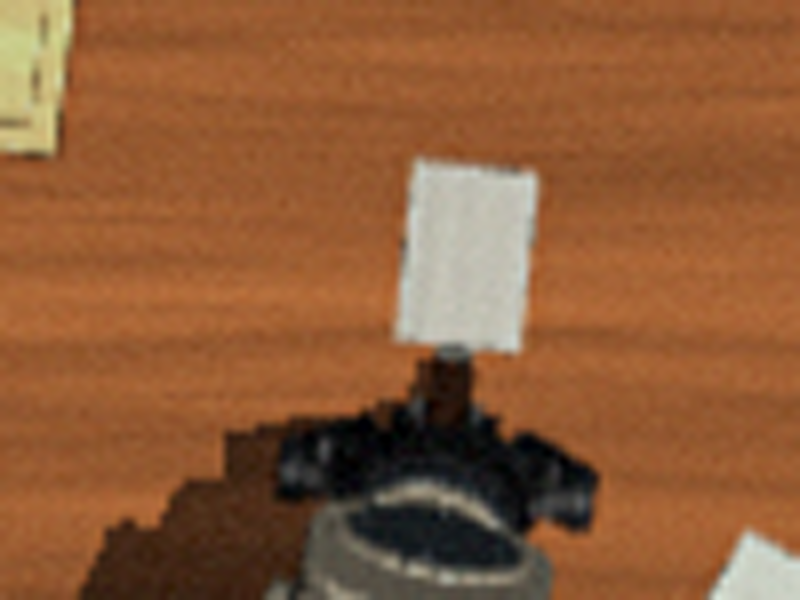

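The handle is gripped, with the fingers stopped at 17 mm and the blade still flat. I'll measure the blade against the tool, then plan the lift and approach.

```bash
cat >> h.py <<'E'
def rect(f,pts,o,s,z,n=""):
    P=np.array([plane(f,(o[0]+(x+.5)/s-.5,o[1]+(y+.5)/s-.5),z) for x,y in pts])[:,:2]
    TL,TR,BR,BL=P
    fx=(TL+TR-BL-BR)/2; fy=(TL+BL-TR-BR)/2
    print(n,"c",P.mean(0).round(4),"len",np.linalg.norm(fx).round(4),"wid",np.linalg.norm(fy).round(4),"yaw",np.degrees(np.arctan2(fx[1],fx[0])).round(2),np.degrees(np.arctan2(-fy[0],fy[1])).round(2))
E
python3 - <<'E'
from h import *
f=vision.grab_frame("top")
rect(f,[(413,158),(540,173),(522,353),(396,340)],(200,180),8,.0025,"blade")
p,R=cur()
RL=Ro.from_euler('z',-5,degrees=True)
print((RL.inv()).apply(p-np.array([.5324,-.0095,0])), PT)
print(R.as_matrix()[:,1], manip.read_state()["contact_force"])
E
```

```text
blade c [ 0.5327 -0.0094] len 0.0811 wid 0.0565 yaw -4.69 -5.6
[-0.07422238  0.00095214  0.04433154] [-0.07423778  0.          0.04366338]
[ 0.93542325 -0.08160437  0.34398266] [-2.90578283 -0.93982269  5.87114879]
```

```bash
cat >> h.py <<'E'
PT=np.array([-.0742,.0010,.0443])
B=np.array([.629,.218]); BY=-5.4
def b_at(off,z,lat=0):
    r=Ro.from_euler('z',BY,degrees=True).apply([off,lat,0]); return [B[0]+r[0],B[1]+r[1],z]
E
python3 - <<'E'
from h import *
plan(lift_pose([.5324,-.0095,.04],-5),4)
plan(lift_pose(b_at(-.12,.04),BY),8,start=lift_pose([.5324,-.0095,.04],-5))
E
```

```text
dist 0.04 rot 0.2 goal [ 0.4586 -0.002   0.0843] [160.   0.  85.]
-0.00 0.34 -0.94 0.001 0.001 0.000
-0.00 0.34 -0.94 0.001 0.001 0.000
0.00 0.34 -0.94 0.001 0.001 0.000
0.00 0.34 -0.94 0.001 0.001 0.000
dist 0.2404 rot 0.4 goal [0.4358 0.2373 0.0843] [160.    0.   84.6]
2.96 -0.51 -0.19 -0.000 -0.000 0.001
2.95 -0.51 -0.19 -0.000 -0.000 0.001
2.95 -0.52 -0.19 -0.000 -0.000 0.001
2.95 -0.52 -0.19 -0.000 -0.000 0.001
2.95 -0.52 -0.19 -0.000 -0.000 0.001
2.95 -0.52 -0.19 -0.000 -0.000 0.001
2.95 -0.53 -0.19 -0.000 -0.000 0.001
2.95 -0.53 -0.19 -0.000 -0.000 0.001
```

{"op": "servo_tool", "data": {
  "deltas": "0 0.2 -0.5 0 0 0 0; 0 0.35 -0.95 0 0 0 0; 0 0.35 -0.95 0 0 0 0; 0 0.35 -0.95 0 0 0 0; 0 0.2 -0.5 0 0 0 0; 0 0 0 0 0 0 0"
}}

```text
time_s: 6.65
tool_pos: [0.459, -0.002, 0.0857]
eef_rot: [159.9, 0.1, 85.0]
contact_force: [0.2, -0.1, -1.3]
width: 0.0168
```

{"op": "servo_tool", "data": {
  "deltas": "1.5 -0.25 -0.1 0 0 0 0; 3 -0.5 -0.2 0 0 0 0; 4 -0.7 -0.25 0 0 0 0; 4 -0.7 -0.25 0 0 0.002 0; 4 -0.7 -0.25 0 0 0.002 0; 4 -0.7 -0.25 0 0 0.002 0; 2 -0.35 -0.15 0 0 0 0; 1 -0.2 -0.1 0 0 0 0"
}}

```text
time_s: 7.45
tool_pos: [0.4354, 0.2379, 0.0845]
eef_rot: [160.0, 0.0, 84.8]
contact_force: [0.4, -0.4, -2.4]
width: 0.0171
```

```bash
python3 - <<'E'
from h import *
plan(lift_pose(b_at(-.12,.015),BY),4)
f=vision.grab_frame("scene"); crop(f,"pics/s3.png",250,370,150,240,6.66)
f=vision.grab_frame("top"); crop(f,"pics/t3.png",160,260,155,230,8)
s=manip.read_state();print(s["q"].round(1),s["eef_rot"],s["contact_force"],s["torque"],s["width"])
E
```

```text
dist 0.0252 rot 0.2 goal [0.4358 0.2373 0.0593] [160.    0.   84.6]
-0.01 -0.21 0.60 0.000 -0.000 0.001
-0.01 -0.21 0.60 0.000 -0.000 0.001
-0.01 -0.21 0.60 0.000 -0.000 0.001
-0.01 -0.21 0.60 0.000 -0.000 0.001
[ 25.1   5.1 -35.7  31.8 -10.   28.8] [1.59977102e+02 3.55303381e-02 8.47562144e+01] [ 0.369898    0.00713812 -1.59648873] [ 0.01701531  0.54261005 -0.02349758] 0.017376390476391997
```

View pics/s3.png

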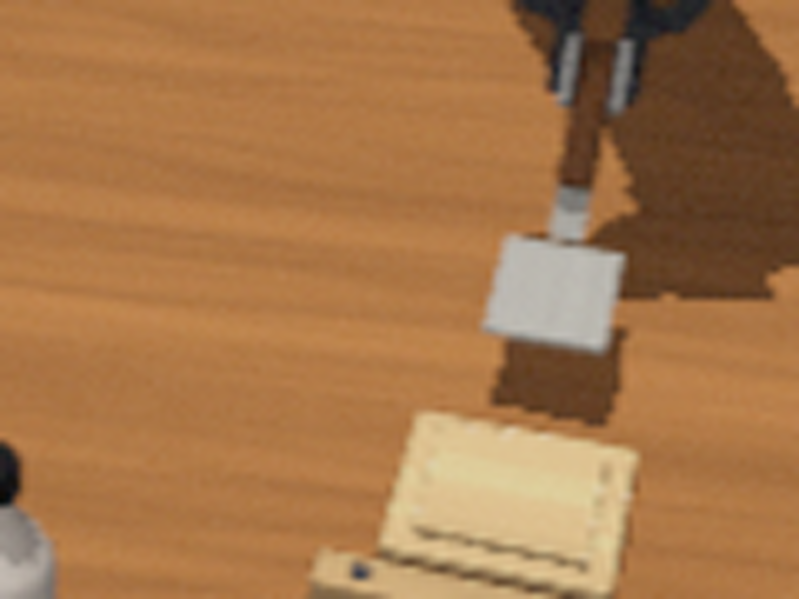

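View pics/t3.png

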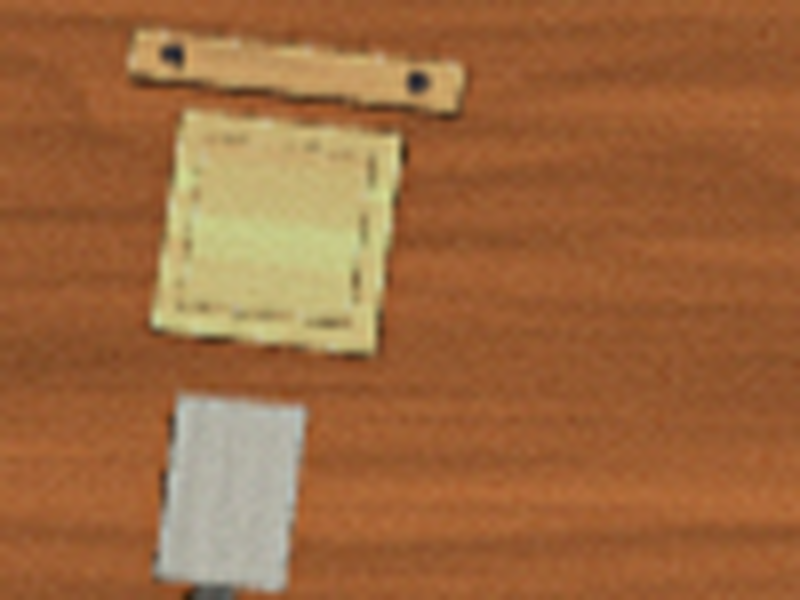

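```bash
python3 - <<'E'
from h import *
t=vision.grab_frame("top"); s=vision.grab_frame("scene")
a=[(178,393),(306,408),(287,592),(157,577)]   # TL=front-left(+y)
b=[(606,352),(484,330),(508,235),(626,254)]
P=lambda f:np.array(f["K"])@np.c_[f["R"],f["t"]]
A=np.array([(160+(x+.5)/8-.5,155+(y+.5)/8-.5) for x,y in a]).T; Bq=np.array([(250+(x+.5)/6.66-.5,150+(y+.5)/6.66-.5) for x,y in b]).T
X=cv2.triangulatePoints(P(t),P(s),A,Bq); X=(X[:3]/X[3]).T; print(X.round(4)); print(X.mean(0))
rect(t,a,(160,155),8,.0415,"blade")
rect(t,[(185,110),(402,132),(377,355),(151,328)],(160,155),8,.012,"base")
print(lift_pose([0,0,0],0)[0]); p,R=cur(); RL=R*RT.inv(); print("nominal blade",p-RL.apply(PT),RL.as_euler('ZYX',degrees=True))
E
```

```text
[[0.5519 0.255  0.0432]
 [0.5461 0.1993 0.0431]
 [0.4661 0.2054 0.044 ]
 [0.4718 0.2618 0.0445]]
[0.50898591 0.23037311 0.04372492]
blade c [0.5092 0.2305] len 0.0802 wid 0.0563 yaw -4.14 -5.9
base c [0.6292 0.2183] len 0.1001 wid 0.0993 yaw -5.59 -5.62
[-0.0742  0.001   0.0443]
nominal blade [0.50971128 0.22734756 0.04058718] [-5.35911293 -0.0418565  -0.04669789]
```

{"op": "servo_tool", "data": {
  "deltas": "0 -0.2 0.5 0 0 0 0; 0 -0.3 0.85 0 0 0 0; 0 -0.3 0.85 0 0 0 0; 0 -0.25 0.7 0 0 0 0; 0 -0.15 0.4 0 0 0 0; 0 -0.1 0.25 0 0 0 0; 0 0 0 0 0 0 0; 0 0 0 0 0 0 0"
}}

```text
time_s: 8.45
tool_pos: [0.4362, 0.2361, 0.0476]
eef_rot: [159.9, -0.0, 84.6]
contact_force: [-0.5, -0.1, -1.4]
width: 0.0169
```

```bash
python3 - <<'E'
from h import *
f=vision.grab_frame("scene"); crop(f,"pics/s4.png",270,350,165,225,10)
f=vision.grab_frame("top"); crop(f,"pics/t4.png",160,260,155,230,8)
s=manip.read_state();print(s["tool_pos"],s["eef_rot"],s["contact_force"],s["torque"],s["width"])
f=vision.grab_frame("wrist"); cv2.imwrite("pics/w4.png",cv2.resize(f["frame"][:,:,::-1],(800,600),interpolation=cv2.INTER_CUBIC))
E
```

```text
[0.4363177  0.23613983 0.04777516] [ 1.59886408e+02 -1.08535971e-02  8.46485420e+01] [-0.87461709  0.55653644 -2.02639584] [ 0.06651689  0.5513822  -0.02630393] 0.01689397692388744
```

View pics/s4.png

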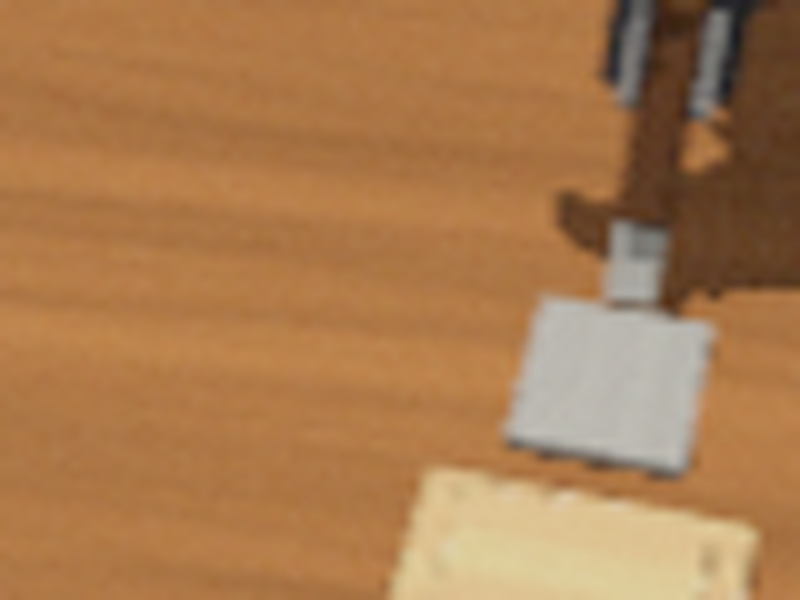

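View pics/t4.png

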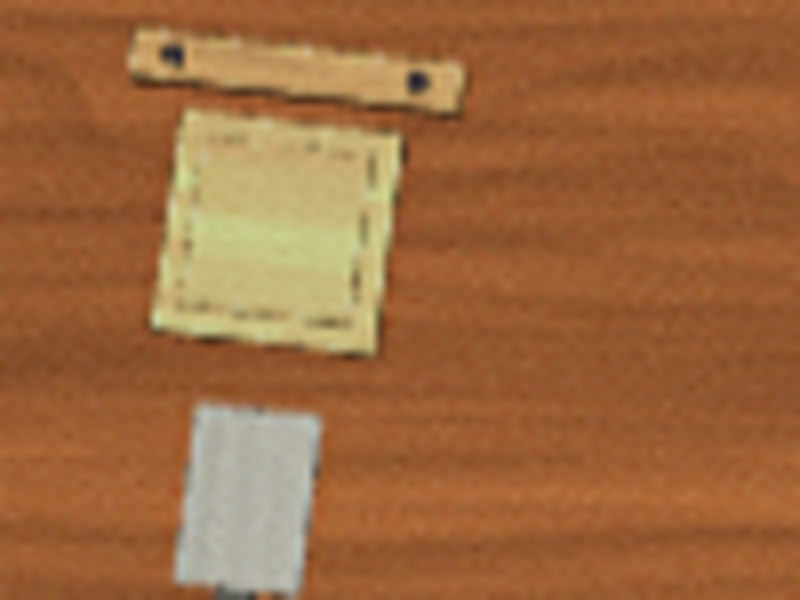

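View pics/w4.png

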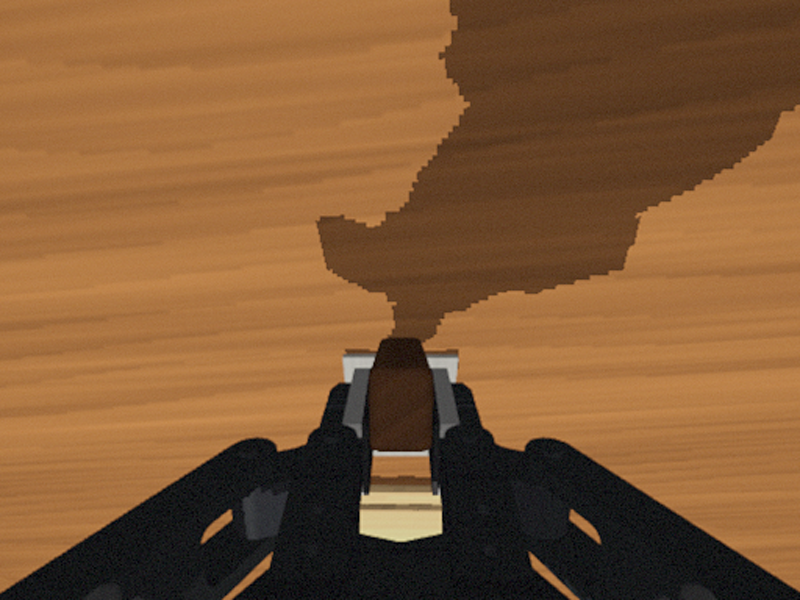

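```bash
python3 - <<'E'
from h import *
t=vision.grab_frame("top")
rect(t,[(194,402),(321,416),(300,595),(175,582)],(160,155),8,.006,"blade")
rect(t,[(185,110),(402,132),(377,355),(151,328)],(160,155),8,.012,"base")
p,R=cur(); print(p,R.as_euler('xyz',degrees=True)); print(R.inv().apply([0,0,-.01])*100/1, R.inv().apply([.9956*.01,-.0941*.01,0])*100)
E
```

```text
blade c [0.5102 0.2289] len 0.0799 wid 0.0561 yaw -4.33 -5.38
base c [0.6292 0.2183] len 0.1001 wid 0.0993 yaw -5.59 -5.62
[0.43627689 0.23611587 0.04776687] [ 1.59887151e+02 -9.10931347e-03  8.46504745e+01]
[-1.58987512e-04 -3.43870285e-01  9.39017147e-01] [-8.69122203e-04  9.39051674e-01  3.43882782e-01]
```

{"op": "servo_tool", "data": {
  "deltas": "0 -0.07 0.18 0 0 0 0; 0 0 0 0 0 0 0; 0 0 0 0 0 0 0"
}}

```text
time_s: 8.95
tool_pos: [0.436, 0.236, 0.0455]
eef_rot: [159.9, 0.0, 84.6]
contact_force: [-0.2, -1.0, -2.0]
width: 0.0175
```

{"op": "servo_tool", "data": {
  "deltas": "0 0.47 0.17 0 0 0 0; 0 0.94 0.34 0 0 0 0; 0 0.94 0.34 0 0 0 0; 0 0.94 0.34 0 0 0 0; 0 0.47 0.17 0 0 0 0; 0 0 0 0 0 0 0"
}}

```text
time_s: 9.55
tool_pos: [0.4768, 0.232, 0.0455]
eef_rot: [159.9, 0.0, 84.6]
contact_force: [-0.4, -0.1, -2.1]
width: 0.0172
```

```bash
python3 - <<'E'
from h import *
f=vision.grab_frame("scene"); crop(f,"pics/s5.png",270,350,170,230,10)
f=vision.grab_frame("top"); crop(f,"pics/t5.png",160,260,155,230,8)
s=manip.read_state();print(s["tool_pos"],s["eef_rot"],s["contact_force"],s["torque"],s["width"])
E
```

```text
[0.47566812 0.23203057 0.0453644 ] [1.59957116e+02 2.42373483e-02 8.46239844e+01] [-0.53969283  0.39805063 -2.26543507] [0.08423715 0.57221372 0.00529828] 0.017149781583776183
```

View pics/s5.png

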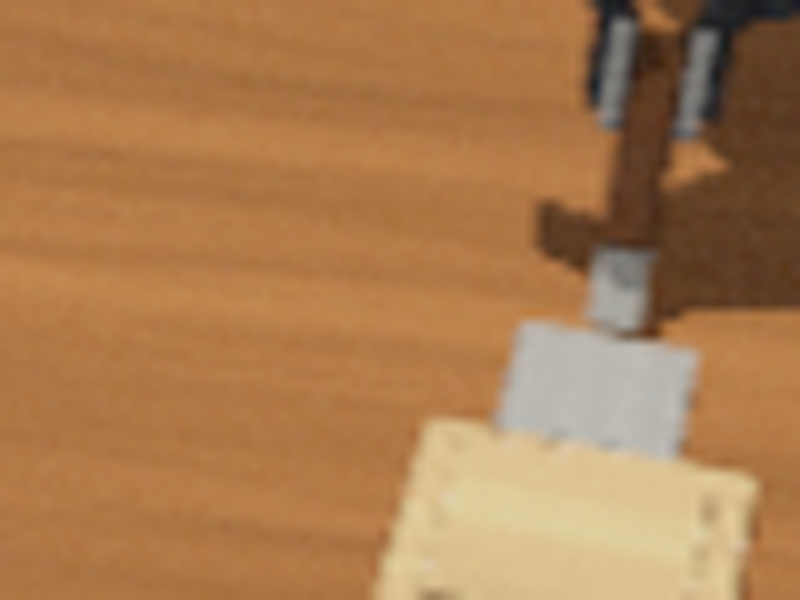

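View pics/t5.png

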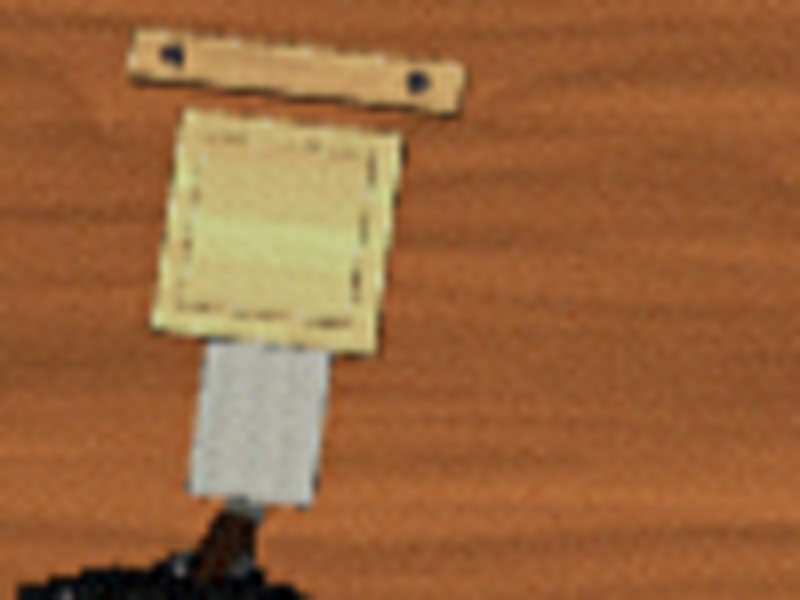

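The blade has entered under the base's near edge. The base still has its corners at (185,110) and (377,355), so it hasn't moved, and there is no extra force. I'll keep going.

{"op": "servo_tool", "data": {
  "deltas": "0 0.47 0.17 0 0 0 0; 0 0.94 0.34 0 0 0 0; 0 0.94 0.34 0 0 0 0; 0 0.94 0.34 0 0 0 0; 0 0.47 0.17 0 0 0 0; 0 0 0 0 0 0 0"
}}

```text
time_s: 10.25
tool_pos: [0.5166, 0.2283, 0.0457]
eef_rot: [159.9, 0.0, 84.6]
contact_force: [1.1, 0.6, -2.7]
width: 0.0172
```

{"op": "servo_tool", "data": {
  "deltas": "0 0.47 0.17 0 0 0 0; 0 0.94 0.34 0 0 0 0; 0 0.94 0.34 0 0 0 0; 0 0.7 0.26 0 0 0 0; 0 0.35 0.13 0 0 0 0; 0 0 0 0 0 0 0; 0 0 0 0 0 0 0"
}}

```text
time_s: 10.95
tool_pos: [0.5516, 0.225, 0.0457]
eef_rot: [159.9, 0.0, 84.6]
contact_force: [-0.0, 1.0, -2.4]
width: 0.0173
```

```bash
python3 - <<'E'
from h import *
f=vision.grab_frame("scene"); crop(f,"pics/s6.png",270,370,170,245,8)
f=vision.grab_frame("top"); crop(f,"pics/t6.png",160,260,150,225,8)
s=manip.read_state();print(s["tool_pos"],s["eef_rot"],s["contact_force"],s["torque"],s["width"])
E
```

```text
[0.5514799  0.22512842 0.04577675] [1.59924737e+02 1.22234717e-02 8.46459692e+01] [-0.52128675  0.04371936 -2.63623392] [0.04531122 0.53641649 0.01212677] 0.017054188958731453
```

View pics/s6.png

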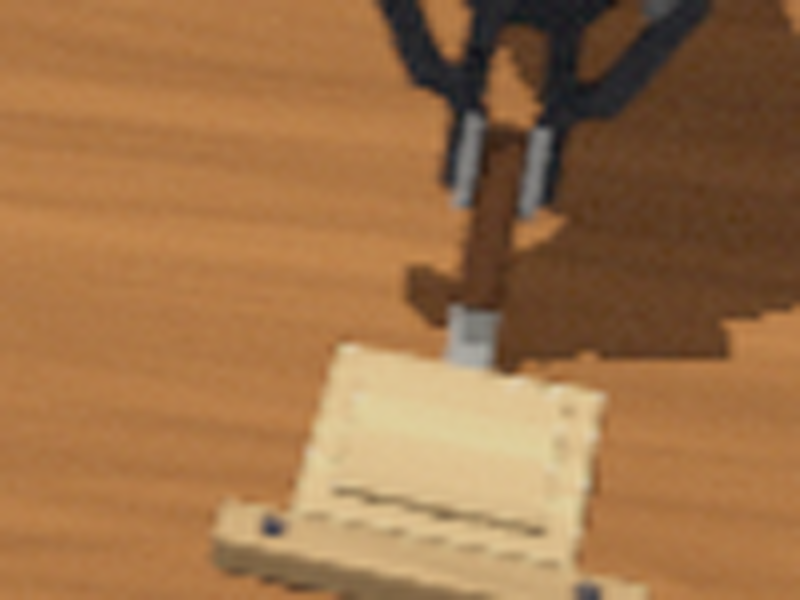

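View pics/t6.png

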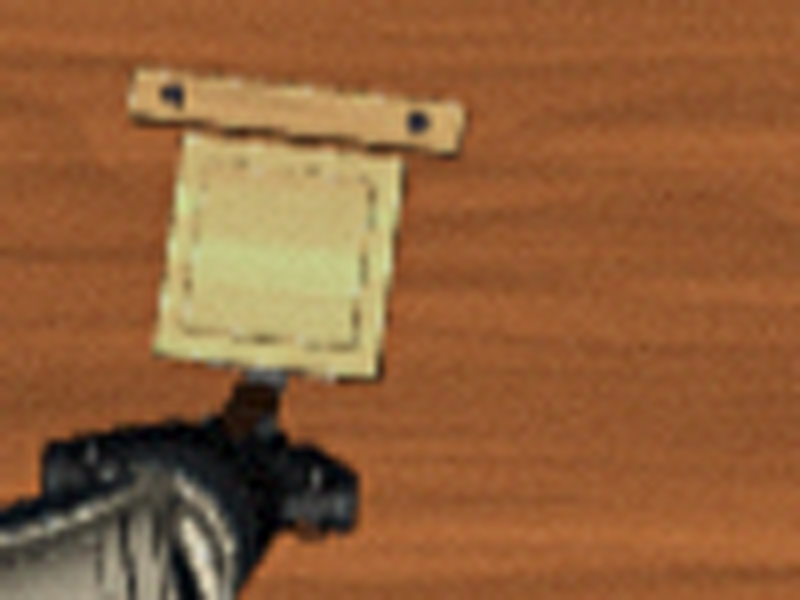

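{"op": "servo_tool", "data": {
  "deltas": "0 0.07 -0.19 0 0 0 0; 0 0.07 -0.19 0 0 0 0; 0 0.07 -0.19 0 0 0 0; 0 0 0 0 0 0 0; 0 -0.19 -0.07 0 0 0 0; 0 -0.38 -0.14 0 0 0 0; 0 -0.19 -0.07 0 0 0 0; 0 0 0 0 0 0 0"
}}

```text
time_s: 11.85
tool_pos: [0.5432, 0.2259, 0.0518]
eef_rot: [159.9, 0.0, 84.7]
contact_force: [-0.1, 0.0, -3.6]
width: 0.0169
```

```bash
python3 - <<'E'
from h import *
f=vision.grab_frame("scene"); crop(f,"pics/s7.png",270,370,170,245,8)
f=vision.grab_frame("top"); crop(f,"pics/t7.png",160,260,150,225,8)
s=manip.read_state();print(s["tool_pos"],s["eef_rot"],s["contact_force"],s["torque"],s["width"])
E
```

```text
[0.54362393 0.22594886 0.05194724] [1.59912095e+02 5.37656587e-03 8.46489927e+01] [-0.72221034 -0.07516348 -3.06218049] [ 0.08568438  0.71629248 -0.01513224] 0.01742016478243226
```

View pics/s7.png

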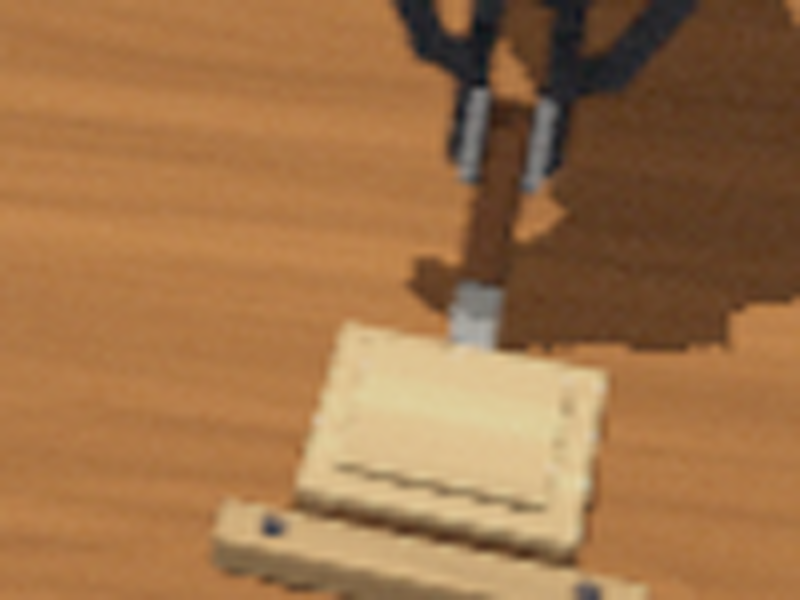

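View pics/t7.png

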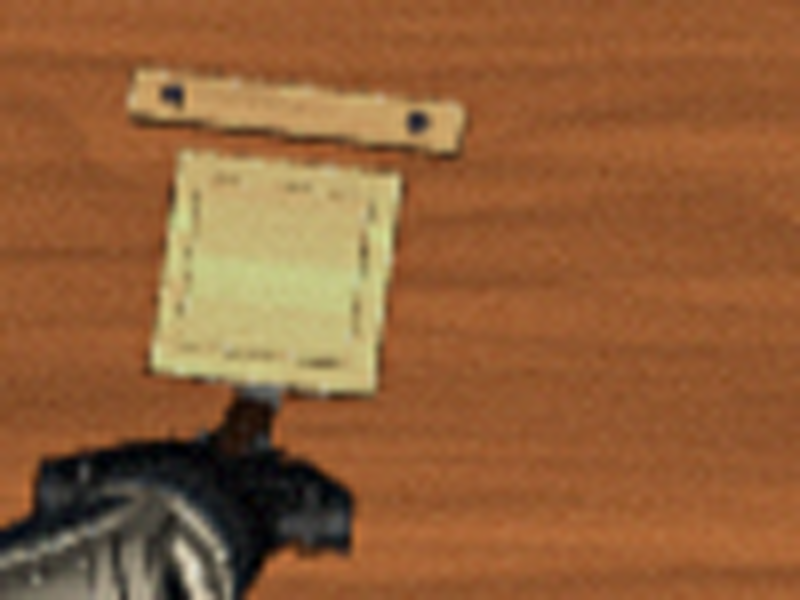

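{"op": "servo_tool", "data": {
  "deltas": "0 0.1 -0.3 0 0 0 0; 0 0.2 -0.6 0 0 0 0; 0 0.35 -0.95 0 0 0 0; 0 0.5 -1.3 0 0 0 0; 0 0.5 -1.3 0 0 0 0; 0 0.5 -1.3 0 0 0 0; 0 0.35 -0.9 0 0 0 0; 0 0.2 -0.5 0 0 0 0"
}}

```text
time_s: 12.75
tool_pos: [0.545, 0.226, 0.13]
eef_rot: [159.8, -0.0, 84.6]
contact_force: [0.0, 0.6, -2.3]
width: 0.017
```

{"op": "servo_tool", "data": {
  "deltas": "0 0.1 -0.2 0 0 0 0; 0 0 0 0 0 0 0; 0 0 0 0 0 0 0"
}}

```text
time_s: 13.05
tool_pos: [0.5444, 0.2257, 0.1299]
eef_rot: [160.0, 0.0, 84.6]
contact_force: [0.1, 0.4, -3.6]
width: 0.0169
```

```bash
python3 - <<'E'
from h import *
f=vision.grab_frame("scene"); crop(f,"pics/s8.png",270,370,150,225,8)
f=vision.grab_frame("top"); crop(f,"pics/t8.png",150,250,150,225,8)
s=manip.read_state();print(s["time_s"],s["q"].round(1),s["tool_pos"],s["eef_rot"],s["contact_force"],s["torque"],s["width"])
E
```

```text
13.15 [ 18.6  10.4 -21.6  39.7  -8.   22.6] [0.54442777 0.2256999  0.12989887] [1.59974952e+02 3.17114326e-02 8.46414387e+01] [ 0.37571097  0.43662032 -2.89075265] [ 0.04175976  0.77404233 -0.01049087] 0.017184763902598803
```

View pics/s8.png

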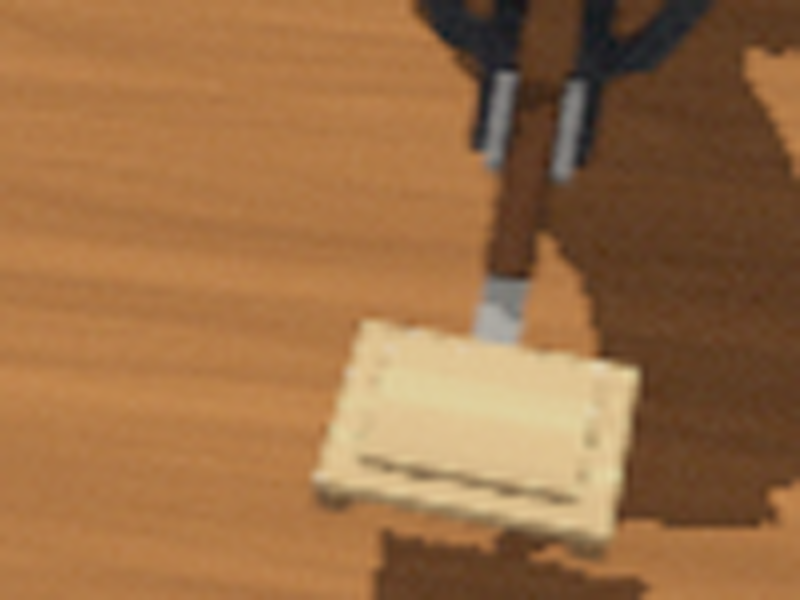

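View pics/t8.png

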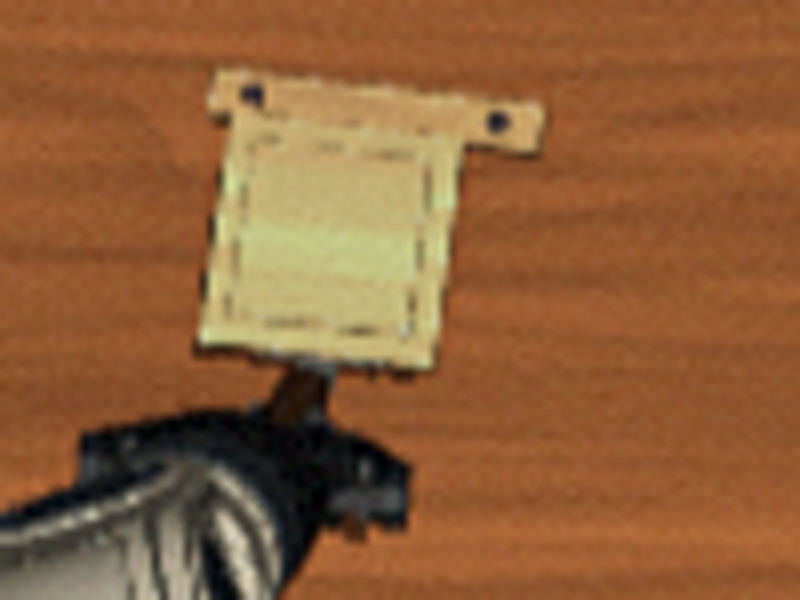

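The base is up and level on the blade. I'll measure how it sits, then plan the carry.

```bash
python3 - <<'E'
from h import *
t=vision.grab_frame("top")
rect(t,[(233,118),(463,145),(435,368),(200,345)],(150,150),8,.094,"base")
p,R=cur(); RL=R*RT.inv(); print("blade",p-RL.apply(PT),RL.as_euler('ZYX',degrees=True))
ty=8.8; T=np.array([.6142,-.2667])
# blade pose level above tray: tipped goal
d=Ro.from_euler('z',ty,degrees=True)
def atT(off,z): r=d.apply([off,0,0]); return [T[0]+r[0],T[1]+r[1],z]
plan(lift_pose(atT(-.06,.0856),ty),18)
E
```

```text
base c [0.6267 0.2182] len 0.0974 wid 0.0992 yaw -5.62 -5.45
blade [0.61826929 0.21780758 0.08568493] [-5.35318173 -0.03002446 -0.03030367]
dist 0.5159 rot 14.2 goal [ 0.4814 -0.2862  0.1299] [160.    0.   98.8]
-2.86 -0.08 -0.03 0.000 0.005 -0.013
-2.86 -0.12 -0.04 0.000 0.005 -0.013
-2.86 -0.15 -0.05 0.000 0.005 -0.013
-2.86 -0.19 -0.07 0.000 0.005 -0.013
-2.86 -0.23 -0.08 0.000 0.005 -0.013
-2.85 -0.26 -0.09 0.000 0.005 -0.013
-2.85 -0.30 -0.11 0.000 0.005 -0.013
-2.84 -0.34 -0.12 0.000 0.005 -0.013
-2.84 -0.37 -0.13 0.000 0.005 -0.013
-2.83 -0.41 -0.15 0.000 0.005 -0.013
-2.83 -0.45 -0.16 0.000 0.005 -0.013
-2.82 -0.48 -0.17 0.000 0.005 -0.013
-2.81 -0.52 -0.19 0.000 0.005 -0.013
-2.80 -0.55 -0.20 0.000 0.005 -0.013
-2.80 -0.59 -0.21 0.000 0.005 -0.013
-2.79 -0.63 -0.23 0.000 0.005 -0.013
-2.78 -0.66 -0.24 0.000 0.005 -0.013
-2.77 -0.70 -0.25 0.000 0.005 -0.013
```

{"op": "servo_tool", "data": {
  "deltas": "-0.4 0 0 0 0 0 0; -0.8 0 0 0 0 0 0; -1.2 -0.05 0 0 0 0 0; -1.6 -0.1 0 0 0.002 -0.007 0; -2 -0.1 0 0 0.004 -0.01 0; -2.2 -0.1 0 0 0.004 -0.01 0; -2.2 -0.1 -0.05 0 0.004 -0.01 0; -2.2 -0.1 -0.05 0 0.004 -0.01 0"
}}

```text
time_s: 14.0
tool_pos: [0.5289, 0.0989, 0.1297]
eef_rot: [159.9, -0.0, 87.5]
contact_force: [-0.1, -0.3, -2.7]
width: 0.0176
```

{"op": "servo_tool", "data": {
  "deltas": "-2.2 -0.2 -0.1 0 0.004 -0.01 0; -2.2 -0.2 -0.1 0 0.004 -0.01 0; -2.2 -0.2 -0.1 0 0.004 -0.01 0; -2.2 -0.25 -0.1 0 0.004 -0.01 0; -2.2 -0.25 -0.1 0 0.004 -0.01 0; -2.2 -0.3 -0.1 0 0.004 -0.01 0; -2.2 -0.3 -0.1 0 0.004 -0.01 0; -2.2 -0.3 -0.1 0 0.004 -0.01 0"
}}

```text
time_s: 14.8
tool_pos: [0.5062, -0.077, 0.1301]
eef_rot: [159.9, -0.1, 92.4]
contact_force: [0.2, -0.1, -2.3]
width: 0.0167
```

```bash
cat >>h.py <<'E'
ty=8.8; T=np.array([.6142,-.2667])
def atT(off,z,lat=0): r=Ro.from_euler('z',ty,degrees=True).apply([off,lat,0]); return [T[0]+r[0],T[1]+r[1],z]
E
python3 - <<'E'
from h import *
plan(lift_pose(atT(-.06,.0856),ty),12)
print(cur()[0],cur()[1].as_euler('xyz',degrees=True))
E
```

```text
dist 0.2107 rot 6.4 goal [ 0.4814 -0.2862  0.1299] [160.    0.   98.8]
-1.73 -0.26 -0.10 0.000 0.003 -0.009
-1.73 -0.28 -0.10 0.000 0.003 -0.009
-1.73 -0.29 -0.11 0.000 0.003 -0.009
-1.73 -0.31 -0.11 0.000 0.003 -0.009
-1.72 -0.32 -0.12 0.000 0.003 -0.009
-1.72 -0.34 -0.12 0.000 0.003 -0.009
-1.72 -0.35 -0.13 0.000 0.003 -0.009
-1.71 -0.37 -0.13 0.000 0.003 -0.009
-1.71 -0.38 -0.14 0.000 0.003 -0.009
-1.70 -0.40 -0.14 0.000 0.003 -0.009
-1.70 -0.41 -0.15 0.000 0.003 -0.009
-1.70 -0.43 -0.15 0.000 0.003 -0.009
[ 0.50615453 -0.07695245  0.13009437] [ 1.59885045e+02 -1.35008427e-01  9.24362291e+01]
```

{"op": "servo_tool", "data": {
  "deltas": "-2.2 -0.34 -0.12 0 0.004 -0.011 0; -2.2 -0.36 -0.13 0 0.004 -0.011 0; -2.2 -0.38 -0.14 0 0.004 -0.011 0; -2.2 -0.4 -0.15 0 0.004 -0.011 0; -2.2 -0.42 -0.15 0 0.004 -0.011 0; -2.2 -0.44 -0.15 0 0.004 -0.011 0; -2.0 -0.44 -0.15 0 0.004 -0.011 0; -1.7 -0.4 -0.14 0 0.004 -0.011 0"
}}

```text
time_s: 15.6
tool_pos: [0.4863, -0.2485, 0.1292]
eef_rot: [159.9, -0.1, 97.8]
contact_force: [-0.5, 1.0, -3.0]
width: 0.0171
```

{"op": "servo_tool", "data": {
  "deltas": "-1.4 -0.35 -0.12 0 0.003 -0.01 0; -1 -0.25 -0.1 0 0.003 -0.01 0; -0.7 -0.17 -0.06 0 0 0 0; -0.4 -0.1 -0.03 0 0 0 0; 0 0 0 0 0 0 0;0 0 0 0 0 0 0"
}}

```text
time_s: 16.2
tool_pos: [0.4832, -0.282, 0.1289]
eef_rot: [159.9, -0.1, 99.0]
contact_force: [0.5, 0.4, -3.5]
width: 0.0172
```

```bash
python3 - <<'E'
from h import *
f=vision.grab_frame("scene"); crop(f,"pics/s9.png",110,260,130,230,5.33)
f=vision.grab_frame("top"); crop(f,"pics/t9.png",280,400,145,235,6.66)
s=manip.read_state();print(s["time_s"],s["q"].round(1),s["tool_pos"],s["eef_rot"],s["contact_force"],s["torque"],s["width"])
p,R=cur(); RL=R*RT.inv(); b=p-RL.apply(PT);print("blade",b,RL.as_euler('ZYX',degrees=True)); print(Ro.from_euler('z',-ty,degrees=True).apply(b-np.r_[T,0]))
E
```

```text
16.3 [-48.3   9.9 -21.7  47.2  16.9 -55.7] [ 0.48329601 -0.28191933  0.12896643] [ 1.59888598e+02 -1.07282689e-01  9.90530596e+01] [ 0.56067252  0.41007492 -2.95188477] [-0.10400495  0.72220703 -0.00945534] 0.016943498333608753
blade [ 0.55680097 -0.27113639  0.08480898] [ 9.05285103 -0.11140219  0.10728289]
[-0.05740205  0.00439707  0.08480898]
```

View pics/s9.png

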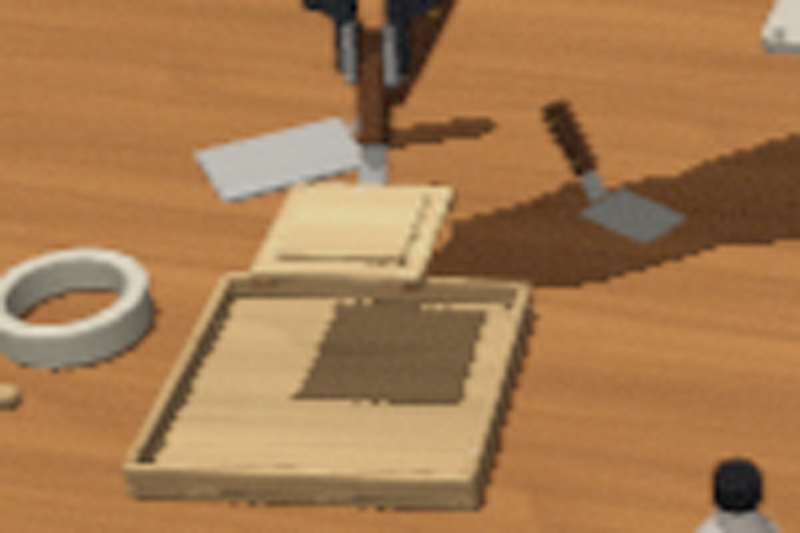

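View pics/t9.png

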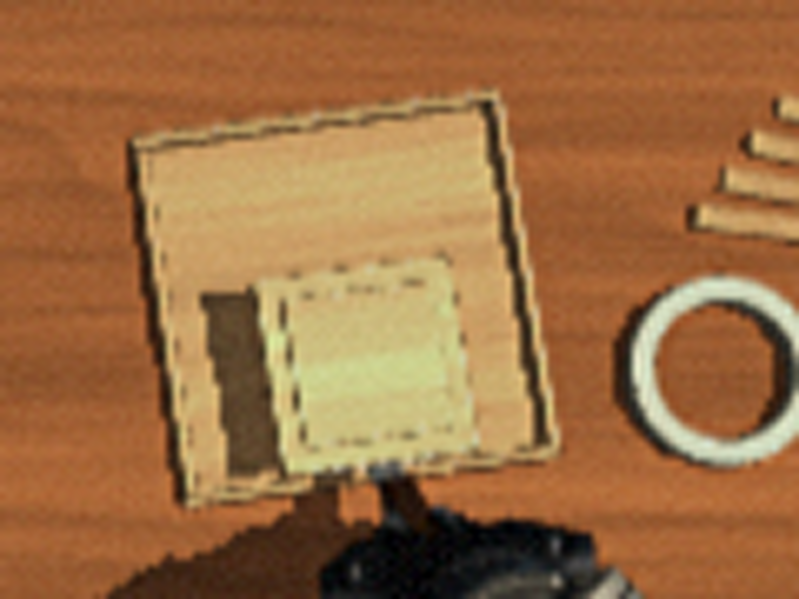

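The base sits level over the near half of the tray, and nothing has shifted. Next I'll move forward, descend with a mild 8° tilt, then pivot about the blade's front edge.

```bash
cat >>h.py <<'E'
def tip(F,zF,th,yaw=9.0):
    a=np.radians(th); return lift_pose(atT(F-.04*np.cos(a),zF+.04*np.sin(a)),yaw,th)
E
python3 - <<'E'
from h import *
plan(tip(-.010,.05,8),6)
plan(tip(-.010,.017,8),5,start=tip(-.010,.05,8))
plan(tip(-.010,.017,16),4,start=tip(-.010,.017,8))
plan(tip(-.010,.017,36),8,start=tip(-.010,.017,16))
E
```

```text
dist 0.0246 rot 8.1 goal [ 0.4985 -0.2838  0.1098] [168.   0.  99.]
-0.07 0.12 0.38 0.024 -0.000 0.000
-0.07 0.13 0.38 0.024 -0.000 0.000
-0.07 0.14 0.38 0.024 -0.000 0.000
-0.07 0.15 0.38 0.024 -0.000 0.000
-0.07 0.16 0.37 0.024 -0.000 0.000
-0.07 0.17 0.37 0.024 -0.000 0.000
dist 0.033 rot 0.0 goal [ 0.4985 -0.2838  0.0768] [168.   0.  99.]
0.00 -0.14 0.65 0.000 0.000 0.000
0.00 -0.14 0.65 0.000 0.000 0.000
0.00 -0.14 0.65 0.000 0.000 0.000
0.00 -0.14 0.65 0.000 0.000 0.000
0.00 -0.14 0.65 0.000 0.000 0.000
dist 0.0171 rot 8.0 goal [ 0.5078 -0.2824  0.0911] [176.   0.  99.]
-0.00 0.30 -0.30 0.035 0.000 0.000
-0.00 0.29 -0.31 0.035 0.000 0.000
-0.00 0.28 -0.32 0.035 0.000 0.000
-0.00 0.27 -0.33 0.035 0.000 0.000
dist 0.0425 rot 20.0 goal [ 0.5386 -0.2775  0.12  ] [-164.    0.   99.]
-0.00 0.41 -0.33 0.044 -0.000 -0.000
-0.00 0.40 -0.35 0.044 -0.000 -0.000
-0.00 0.38 -0.37 0.044 -0.000 -0.000
-0.00 0.37 -0.38 0.044 -0.000 -0.000
-0.00 0.35 -0.40 0.044 -0.000 -0.000
-0.00 0.33 -0.41 0.044 -0.000 -0.000
-0.00 0.31 -0.43 0.044 -0.000 -0.000
-0.00 0.30 -0.44 0.044 -0.000 -0.000
```

{"op": "servo_tool", "data": {
  "deltas": "-0.03 0.07 0.2 0.012 0 0 0; -0.07 0.13 0.38 0.024 0 0 0; -0.07 0.13 0.38 0.024 0 0 0; -0.07 0.14 0.38 0.024 0 0 0; -0.07 0.15 0.38 0.024 0 0 0; -0.07 0.16 0.37 0.024 0 0 0; -0.04 0.08 0.2 0.012 0 0 0; 0 0 0 0 0 0 0"
}}

```text
time_s: 17.1
tool_pos: [0.4989, -0.2841, 0.109]
eef_rot: [168.2, -0.1, 99.1]
contact_force: [-0.0, -0.7, -2.4]
width: 0.0172
```

{"op": "servo_tool", "data": {
  "deltas": "0 -0.06 0.3 0 0 0 0; 0 -0.12 0.6 0 0 0 0; 0 -0.14 0.65 0 0 0 0; 0 -0.14 0.65 0 0 0 0; 0 -0.1 0.5 0 0 0 0; 0 -0.06 0.3 0 0 0 0; 0 0 0 0 0 0 0; 0 0 0 0 0 0 0"
}}

```text
time_s: 17.9
tool_pos: [0.4987, -0.2843, 0.0789]
eef_rot: [168.1, -0.1, 99.0]
contact_force: [-0.1, 0.9, -2.6]
width: 0.0171
```

```bash
python3 - <<'E'
from h import *
f=vision.grab_frame("scene"); crop(f,"pics/s10.png",130,230,150,225,8)
f=vision.grab_frame("top"); crop(f,"pics/t10.png",280,380,145,220,8)
s=manip.read_state();print(s["time_s"],s["q"].round(1),s["tool_pos"],s["eef_rot"],s["contact_force"],s["torque"],s["width"])
p,R=cur(); RL=R*RT.inv(); b=p-RL.apply(PT)+RL.apply([.04,0,0]);print("F",b,RL.as_euler('ZYX',degrees=True)); print(Ro.from_euler('z',-ty,degrees=True).apply(b-np.r_[T,0]))
plan(tip(-.010,.017,16),4)
E
```

```text
18.0 [-43.2  16.3 -18.9  47.5   9.4 -51.6] [ 0.49876918 -0.2843763   0.07907565] [ 1.68118594e+02 -8.14758980e-02  9.90167819e+01] [ 0.54004422  0.17832014 -2.36227264] [-0.09120298  0.48207162 -0.01101284] 0.01701027858269885
F [ 0.60439208 -0.26854171  0.01909065] [9.0284046  8.11858569 0.08230072]
[-0.00997422 -0.00031956  0.01909065]
dist 0.0151 rot 7.9 goal [ 0.5078 -0.2824  0.0911] [176.   0.  99.]
0.01 0.29 -0.25 0.034 -0.000 0.000
0.01 0.28 -0.26 0.034 -0.000 0.000
0.01 0.27 -0.26 0.034 -0.000 0.000
0.01 0.26 -0.27 0.034 -0.000 0.000
```

View pics/s10.png

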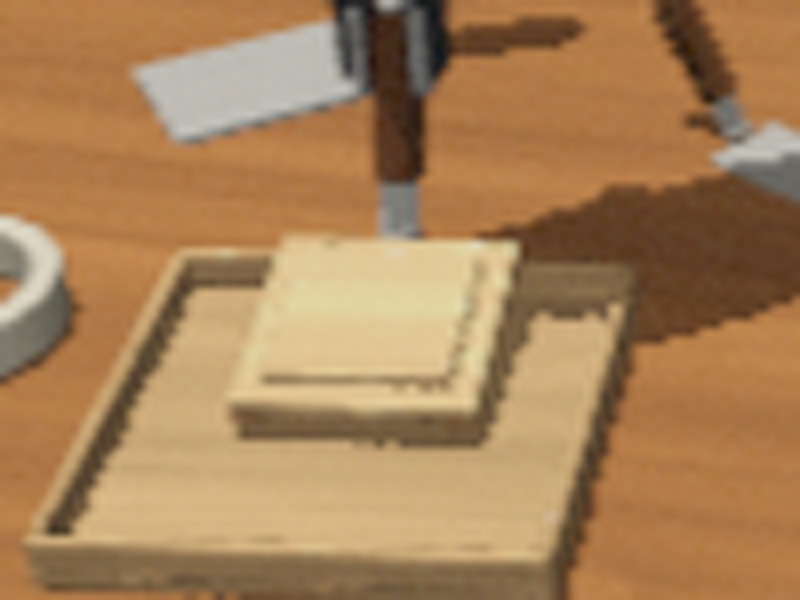

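View pics/t10.png

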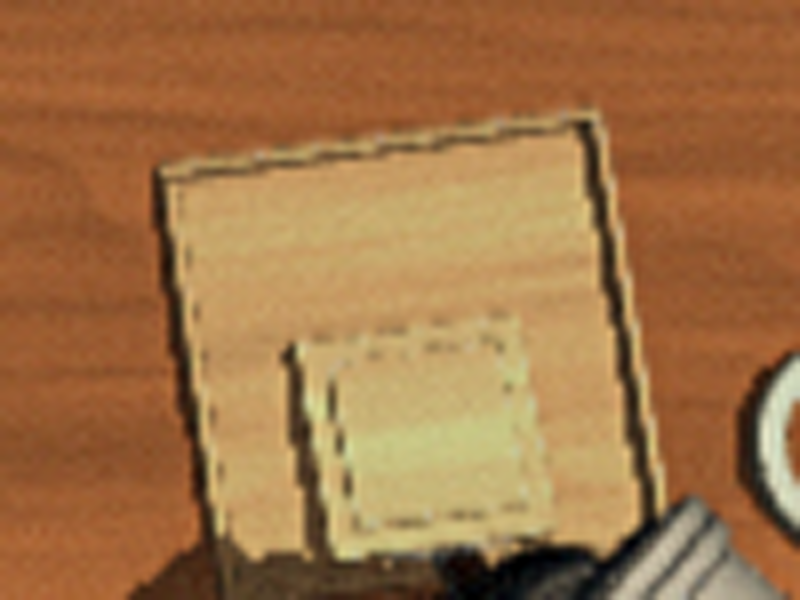

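{"op": "servo_tool", "data": {
  "deltas": "0 0.15 -0.13 0.017 0 0 0; 0 0.28 -0.25 0.034 0 0 0; 0 0.28 -0.26 0.034 0 0 0; 0 0.27 -0.27 0.034 0 0 0; 0 0.14 -0.14 0.017 0 0 0; 0 0 0 0 0 0 0; 0 0 0 0 0 0 0"
}}

```text
time_s: 18.7
tool_pos: [0.508, -0.2826, 0.0907]
eef_rot: [175.9, -0.1, 99.0]
contact_force: [-0.8, -0.1, -3.4]
width: 0.017
```

```bash
cat >look.py <<'E'
from h import *
import sys
k=sys.argv[1]
f=vision.grab_frame("scene"); a=cv2.resize(f["frame"][155:225,135:230,::-1],None,fx=8,fy=8,interpolation=cv2.INTER_CUBIC)
cv2.imwrite(f"pics/s{k}.png",a)
s=manip.read_state();print(s["time_s"],s["q"].round(1),s["contact_force"].round(1),s["torque"].round(2),s["width"])
p,R=cur(); RL=R*RT.inv(); b=p-RL.apply(PT)+RL.apply([.04,0,0]);print("F tray",Ro.from_euler('z',-ty,degrees=True).apply(b-np.r_[T,0]).round(4),RL.as_euler('ZYX',degrees=True).round(2))
E
python3 look.py 11; python3 -c "
from h import *
plan(tip(-.010,.017,26),5)"
```

```text
18.75 [-39.1  19.5 -11.1  56.7   3.1 -48. ] [-0.3  0.1 -2.6] [-0.08  0.32  0.  ] 0.017367144068212048
F tray [-0.01    0.0001  0.0168] [ 9.05 15.92  0.13]
dist 0.0217 rot 10.1 goal [ 0.5219 -0.2801  0.1069] [-174.    0.   99.]
0.01 0.31 -0.30 0.035 -0.000 0.000
0.01 0.30 -0.31 0.035 -0.000 0.000
0.01 0.29 -0.32 0.035 -0.000 0.000
0.01 0.28 -0.33 0.035 -0.000 0.000
0.01 0.27 -0.34 0.035 -0.000 0.000
```

View pics/s11.png

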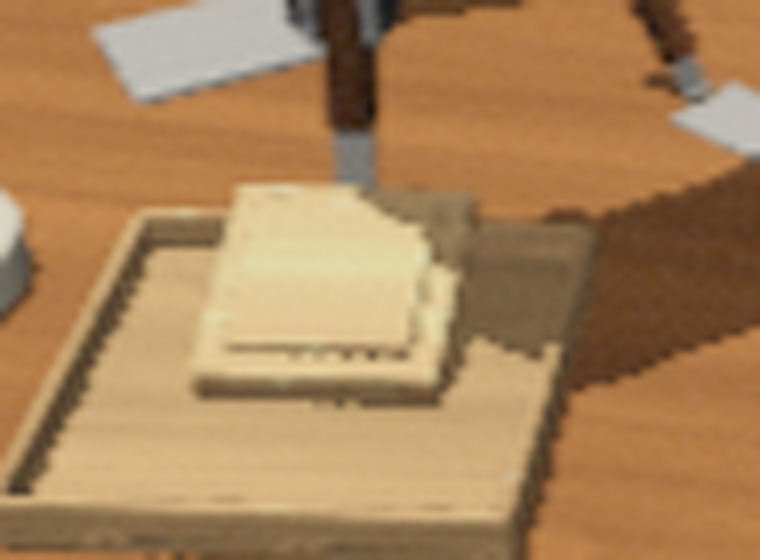

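Not sliding at 16°; the feet are just above the floor. I'll tilt to 26°.

{"op": "servo_tool", "data": {
  "deltas": "0 0.16 -0.15 0.018 0 0 0; 0 0.3 -0.3 0.035 0 0 0; 0 0.3 -0.32 0.035 0 0 0; 0 0.29 -0.33 0.035 0 0 0; 0 0.27 -0.33 0.035 0 0 0; 0 0.14 -0.17 0.018 0 0 0; 0 0 0 0 0 0 0; 0 0 0 0 0 0 0"
}}

```text
time_s: 19.55
tool_pos: [0.5224, -0.2804, 0.1067]
eef_rot: [-174.0, -0.1, 99.0]
contact_force: [0.1, 0.3, -3.0]
width: 0.0169
```

```bash
python3 look.py 12; python3 -c "
from h import *
plan(tip(-.010,.015,36),6)"
```

```text
19.6 [-34.2  25.1   0.1  69.5  -4.  -43.1] [-0.7  0.1 -3.2] [ 0.02 -0.04  0.04] 0.017150545732243668
F tray [-0.0098 -0.0001  0.0169] [ 9.06 25.99  0.13]
dist 0.0201 rot 10.0 goal [ 0.5386 -0.2775  0.118 ] [-164.    0.   99.]
0.01 0.26 -0.21 0.029 -0.000 0.000
0.01 0.25 -0.22 0.029 -0.000 0.000
0.01 0.24 -0.23 0.029 -0.000 0.000
0.01 0.24 -0.24 0.029 -0.000 0.000
0.01 0.23 -0.24 0.029 -0.000 0.000
0.01 0.22 -0.25 0.029 -0.000 0.000
```

View pics/s12.png

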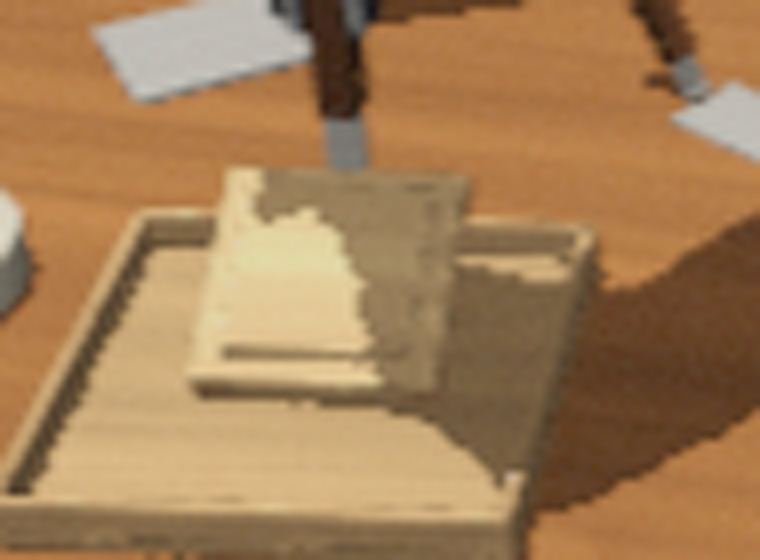

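{"op": "servo_tool", "data": {
  "deltas": "0 0.14 -0.13 0.015 0 0 0; 0 0.27 -0.26 0.03 0 0 0; 0 0.26 -0.27 0.03 0 0 0; 0 0.25 -0.28 0.03 0 0 0; 0 0.24 -0.28 0.03 0 0 0; 0 0.23 -0.29 0.03 0 0 0; 0 0.12 -0.14 0.015 0 0 0; 0 0 0 0 0 0 0"
}}

```text
time_s: 20.4
tool_pos: [0.5404, -0.2777, 0.1201]
eef_rot: [-163.6, -0.1, 99.0]
contact_force: [-0.4, 0.2, -2.2]
width: 0.0171
```

```bash
python3 look.py 13; python3 -c "
from h import *
plan(tip(-.010,.015,36),6)"
```

```text
20.45 [-30.   32.3  12.7  83.3 -10.1 -37.9] [ 0.8 -0.1 -2.3] [ 0.09 -0.32  0.05] 0.016897051635811965
F tray [-0.009  -0.0001  0.0168] [ 9.11 36.32  0.14]
dist 0.0027 rot 0.3 goal [ 0.5386 -0.2775  0.118 ] [-164.    0.   99.]
0.01 -0.01 0.04 -0.001 -0.000 0.000
0.01 -0.01 0.04 -0.001 -0.000 0.000
0.01 -0.01 0.04 -0.001 -0.000 0.000
0.01 -0.01 0.04 -0.001 -0.000 0.000
0.01 -0.01 0.04 -0.001 -0.000 0.000
0.01 -0.01 0.04 -0.001 -0.000 0.000
```

View pics/s13.png

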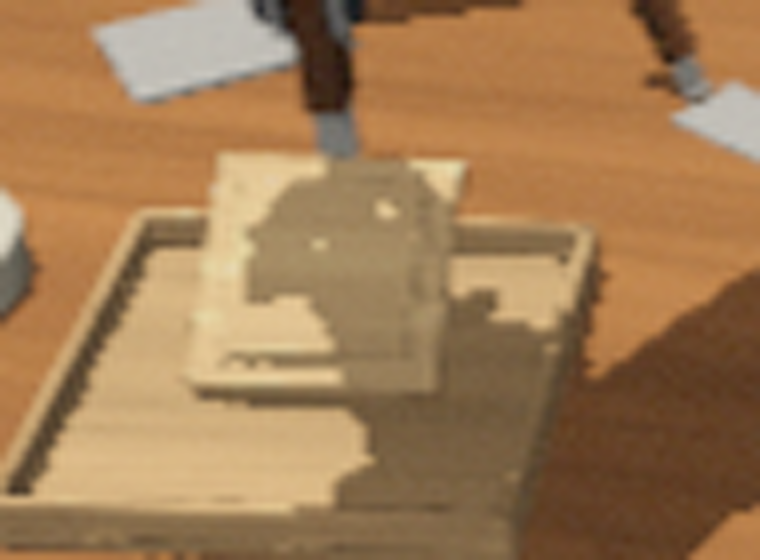

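The front feet rest on the tray floor and friction holds the base there. If it went flat here its rear edge would be at the tray's near wall, so I'll carry it about 35 mm further forward before withdrawing the blade.

```bash
python3 -c "
from h import *
plan(tip(.028,.019,36),8)"
```

```text
dist 0.0365 rot 0.3 goal [ 0.5762 -0.2717  0.122 ] [-164.    0.   99.]
0.00 0.43 -0.15 -0.001 -0.000 0.000
0.00 0.43 -0.15 -0.001 -0.000 0.000
0.00 0.43 -0.15 -0.001 -0.000 0.000
0.00 0.43 -0.15 -0.001 -0.000 0.000
0.00 0.43 -0.15 -0.001 -0.000 0.000
0.00 0.43 -0.15 -0.001 -0.000 0.000
0.00 0.43 -0.15 -0.001 -0.000 0.000
0.00 0.43 -0.15 -0.001 -0.000 0.000
```

{"op": "servo_tool", "data": {
  "deltas": "0 0.2 -0.15 0 0 0 0; 0 0.45 -0.15 0 0 0 0; 0 0.45 -0.15 0 0 0 0; 0 0.45 -0.15 0 0 0 0; 0 0.45 -0.15 0 0 0 0; 0 0.2 -0.08 0 0 0 0; 0 0 0 0 0 0 0"
}}

```text
time_s: 21.15
tool_pos: [0.5636, -0.2739, 0.122]
eef_rot: [-163.7, -0.1, 99.0]
contact_force: [-0.6, 0.1, -1.8]
width: 0.0174
```

```bash
python3 look.py 14
```

```text
21.2 [-28.7  34.3  16.7  85.5  -9.8 -36.7] [-0.3  0.  -2.7] [ 0.04 -0.33  0.03] 0.017301844220464515
F tray [0.0146 0.     0.0187] [ 9.11 36.32  0.14]
```

View pics/s14.png

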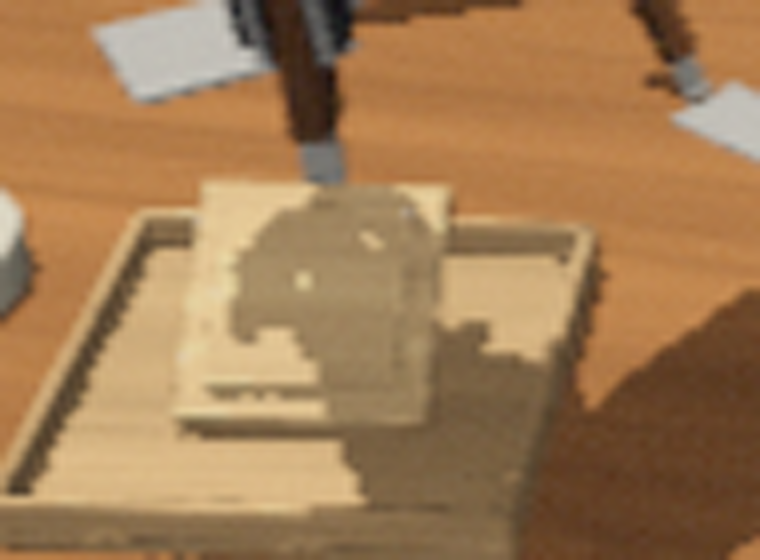

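{"op": "servo_tool", "data": {
  "deltas": "0 0.2 -0.06 0 0 0 0; 0 0.45 -0.13 0 0 0 0; 0 0.45 -0.13 0 0 0 0; 0 0.45 -0.13 0 0 0 0; 0 0.2 -0.06 0 0 0 0; 0 0 0 0 0 0 0"
}}

```text
time_s: 21.8
tool_pos: [0.5816, -0.2711, 0.1219]
eef_rot: [-163.7, -0.1, 99.0]
contact_force: [0.6, 0.1, -2.6]
width: 0.0173
```

```bash
python3 look.py 15;  python3 -c "
from h import *
plan(tip(-.03,.0095,36),10)"
```

```text
21.85 [-27.8  36.   19.8  87.1  -9.6 -35.8] [ 0.8  0.5 -2.8] [-0.01 -0.36  0.01] 0.01692183231575248
F tray [0.0328 0.0001 0.0186] [ 9.11 36.32  0.14]
dist 0.0641 rot 0.3 goal [ 0.5188 -0.2806  0.1125] [-164.    0.   99.]
0.00 -0.58 0.27 -0.001 -0.000 0.000
0.00 -0.58 0.27 -0.001 -0.000 0.000
0.00 -0.58 0.27 -0.001 -0.000 0.000
0.00 -0.58 0.27 -0.001 -0.000 0.000
0.00 -0.58 0.27 -0.001 -0.000 0.000
0.00 -0.58 0.27 -0.001 -0.000 0.000
0.00 -0.58 0.27 -0.001 -0.000 0.000
0.00 -0.58 0.27 -0.001 -0.000 0.000
0.00 -0.58 0.27 -0.001 -0.000 0.000
0.00 -0.58 0.27 -0.001 -0.000 0.000
```

View pics/s15.png

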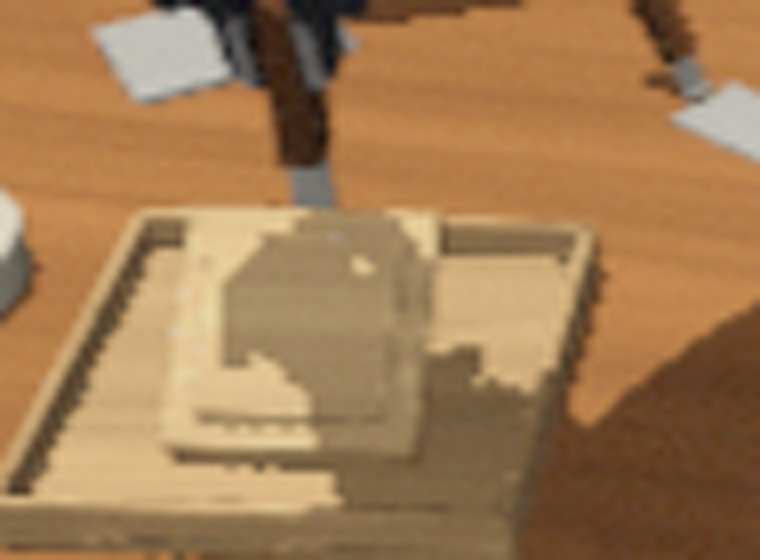

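{"op": "servo_tool", "data": {
  "deltas": "0 -0.15 0.04 0 0 0 0; 0 -0.25 0.07 0 0 0 0; 0 -0.25 0.07 0 0 0 0; 0 -0.25 0.07 0 0 0 0; 0 -0.25 0.07 0 0 0 0; 0 -0.15 0.04 0 0 0 0; 0 0 0 0 0 0 0; 0 0 0 0 0 0 0"
}}

```text
time_s: 22.65
tool_pos: [0.5678, -0.2733, 0.1225]
eef_rot: [-163.7, -0.1, 99.0]
contact_force: [-0.6, 0.2, -2.0]
width: 0.0173
```

```bash
python3 look.py 16
```

```text
22.7 [-28.5  34.7  17.5  85.9  -9.8 -36.4] [-1.1  0.6 -2.6] [ 0.02 -0.2   0.02] 0.01709698539828416
F tray [ 0.019 -0.     0.019] [ 9.09 36.33  0.13]
```

View pics/s16.png

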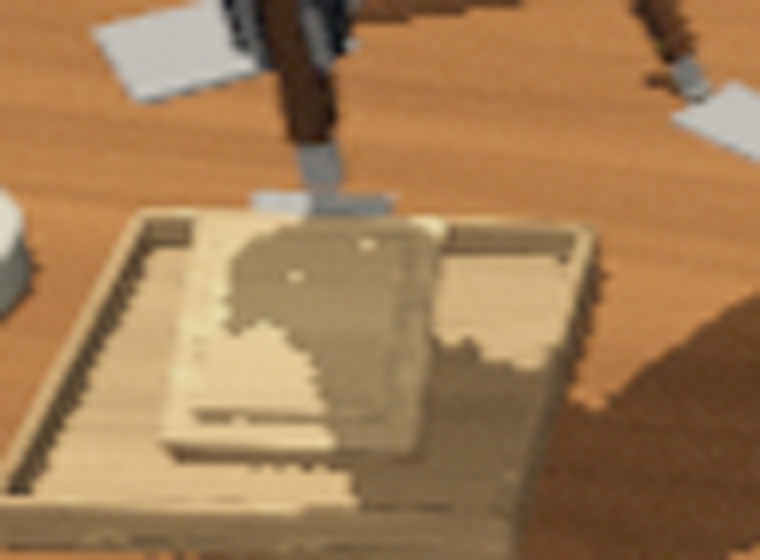

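The blade's rear edge now shows behind the base at (320,200), while the base's front edge is still at row 445. The base is sliding off as intended.

{"op": "servo_tool", "data": {
  "deltas": "0 -0.15 0.06 0 0 0 0; 0 -0.3 0.11 0 0 0 0; 0 -0.3 0.11 0 0 0 0; 0 -0.3 0.11 0 0 0 0; 0 -0.3 0.11 0 0 0 0; 0 -0.3 0.11 0 0 0 0; 0 -0.15 0.06 0 0 0 0; 0 0 0 0 0 0 0"
}}

```text
time_s: 23.5
tool_pos: [0.5487, -0.2764, 0.1212]
eef_rot: [-163.7, -0.1, 99.0]
contact_force: [-0.6, 0.4, -2.0]
width: 0.0174
```

```bash
python3 look.py 17
```

```text
23.55 [-29.5  33.   14.2  84.2 -10.  -37.4] [ 0.2 -0.5 -1.3] [-0.01 -0.15 -0.04] 0.01730534609924877
F tray [-0.0004 -0.0001  0.0178] [ 9.09 36.33  0.13]
```

View pics/s17.png

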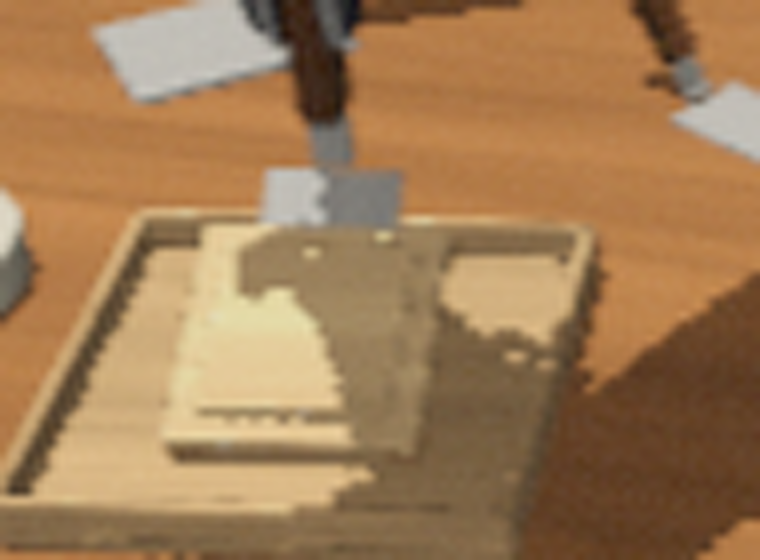

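{"op": "servo_tool", "data": {
  "deltas": "0 -0.2 0.15 0 0 0 0; 0 -0.38 0.27 0 0 0 0; 0 -0.38 0.27 0 0 0 0; 0 -0.38 0.27 0 0 0 0; 0 -0.38 0.27 0 0 0 0; 0 -0.38 0.27 0 0 0 0; 0 -0.2 0.08 0 0 0 0; 0 0 0 0 0 0 0"
}}

```text
time_s: 24.35
tool_pos: [0.5224, -0.2806, 0.1124]
eef_rot: [-163.7, -0.1, 99.0]
contact_force: [-1.6, -0.6, -1.7]
width: 0.0172
```

```bash
python3 look.py 18
```

```text
24.4 [-30.9  31.    9.3  81.  -10.3 -38.8] [ 0.  -0.3 -2.3] [-0.02 -0.21 -0.02] 0.017177507957247238
F tray [-0.0269 -0.0002  0.0091] [ 9.08 36.33  0.13]
```

View pics/s18.png

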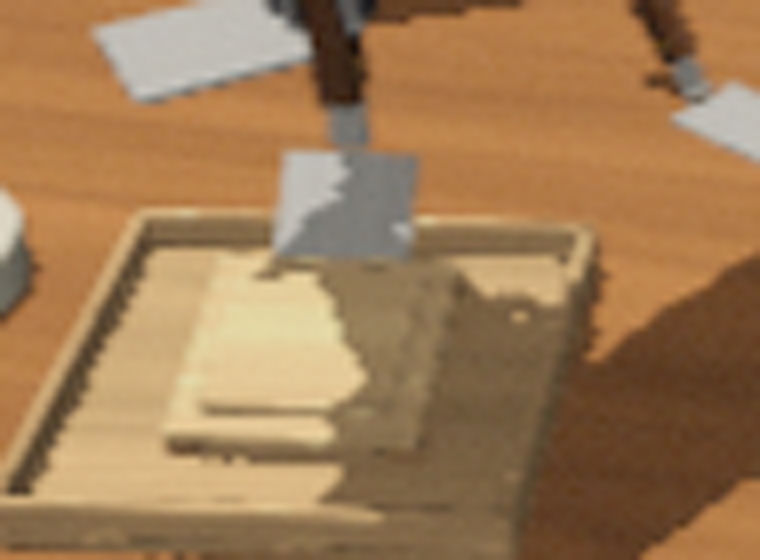

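{"op": "servo_tool", "data": {
  "deltas": "0 -0.2 0.06 0 0 0 0; 0 -0.45 0.13 0 0 0 0; 0 -0.48 0.14 0 0 0 0; 0 -0.48 0.14 0 0 0 0; 0 -0.48 0.14 0 0 0 0; 0 -0.48 0.14 0 0 0 0; 0 -0.4 0.11 0 0 0 0; 0 -0.2 0.06 0 0 0 0"
}}

```text
time_s: 25.2
tool_pos: [0.4897, -0.2857, 0.1126]
eef_rot: [-163.7, -0.1, 99.0]
contact_force: [0.5, 0.1, -1.7]
width: 0.0169
```

```bash
python3 look.py 19
```

```text
25.25 [-32.9  28.3   4.5  78.6 -10.7 -40.7] [-0.9  0.1 -1.7] [-0.01 -0.31  0.08] 0.016935971887984208
F tray [-0.0602 -0.0004  0.0093] [ 9.07 36.32  0.12]
```

View pics/s19.png

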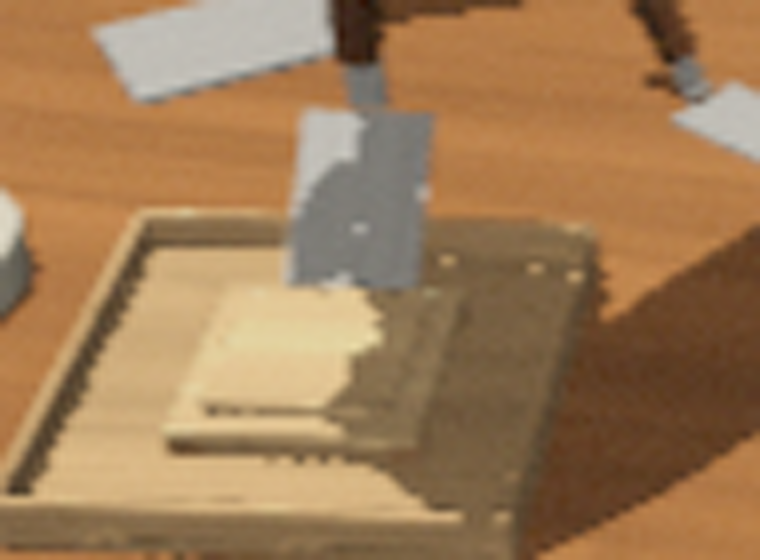

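{"op": "servo_tool", "data": {
  "deltas": "0 -0.1 -0.2 0 0 0 0; 0 -0.2 -0.4 0 0 0 0; 0 -0.3 -0.8 0 0 0 0; 0 -0.35 -1.2 0 0 0 0; 0 -0.4 -1.5 0 0 0 0; 0 -0.4 -1.5 0 0 0 0; 0 -0.3 -1 0 0 0 0; 0 -0.2 -0.5 0 0 0 0"
}}

```text
time_s: 26.05
tool_pos: [0.489, -0.2862, 0.1884]
eef_rot: [-163.8, -0.0, 99.0]
contact_force: [0.8, -0.4, -1.9]
width: 0.0173
```

```bash
python3 look.py 20; python3 - <<'E'
from h import *
f=vision.grab_frame("top"); crop(f,"pics/t20.png",270,400,140,235,6)
E
```

```text
26.1 [-33.   26.2  12.3  88.3 -10.8 -40.8] [-1.1  0.5 -0.7] [ 0.02 -0.34  0.02] 0.017269949316053346
F tray [-0.061  -0.0009  0.0853] [9.040e+00 3.624e+01 3.000e-02]
```

View pics/s20.png

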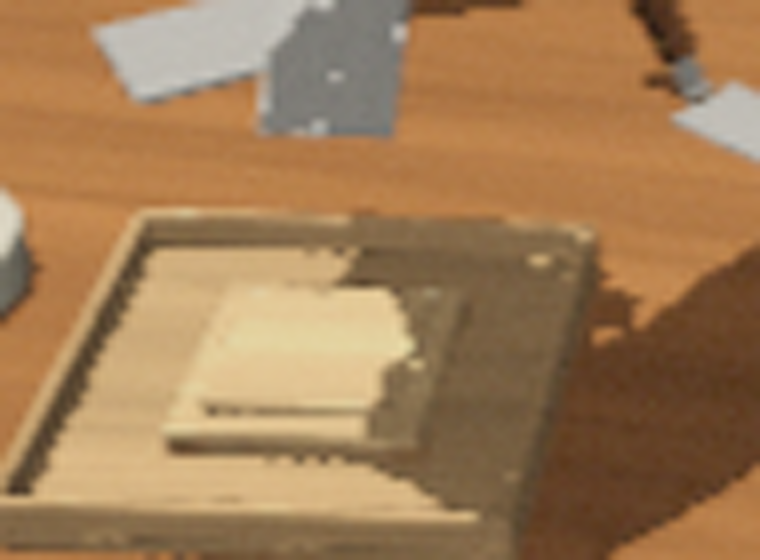

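View pics/t20.png

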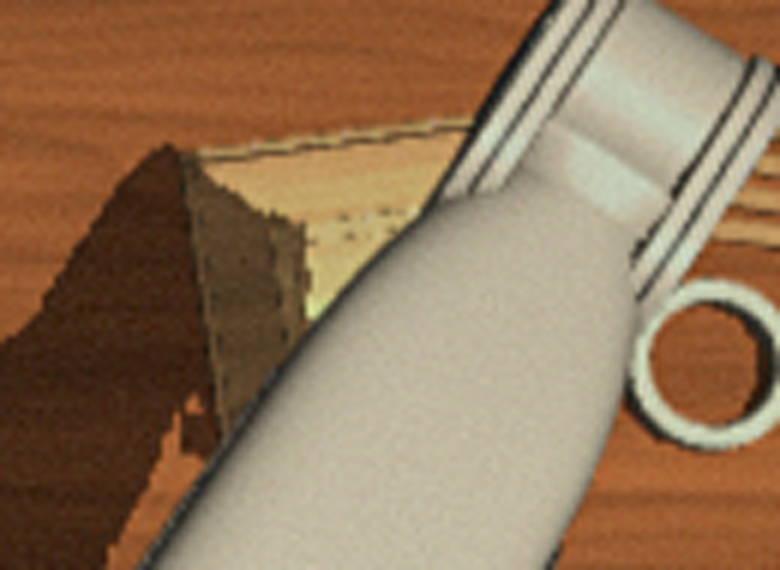

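The base lies flat and upright in the tray. Next I'll return the lifter to open bench near where it started, at (0.53, 0.03).

```bash
python3 -c "
from h import *
plan(lift_pose([.53,.03,.08],-5,0),12)"
```

```text
dist 0.3314 rot 38.8 goal [0.4562 0.0375 0.1243] [160.   0.  85.]
2.71 0.30 0.47 -0.053 -0.001 0.021
2.71 0.22 0.48 -0.053 -0.001 0.021
2.72 0.13 0.48 -0.053 -0.001 0.021
2.72 0.05 0.49 -0.053 -0.001 0.021
2.72 -0.03 0.49 -0.053 -0.001 0.021
2.72 -0.11 0.48 -0.053 -0.001 0.021
2.71 -0.19 0.47 -0.053 -0.001 0.021
2.71 -0.27 0.46 -0.053 -0.001 0.021
2.70 -0.35 0.44 -0.053 -0.001 0.021
2.70 -0.43 0.42 -0.053 -0.001 0.021
2.69 -0.51 0.39 -0.053 -0.001 0.021
2.68 -0.58 0.36 -0.053 -0.001 0.021
```

{"op": "servo_tool", "data": {
  "deltas": "1.5 0.15 0.2 -0.05 0 0.02 0; 2.7 0.25 0.45 -0.053 0 0.021 0; 2.7 0.15 0.48 -0.053 0 0.021 0; 2.7 0.05 0.49 -0.053 0 0.021 0; 2.7 -0.03 0.49 -0.053 0 0.021 0; 2.7 -0.1 0.48 -0.053 0 0.021 0; 2.7 -0.2 0.47 -0.053 0 0.021 0; 2.7 -0.27 0.46 -0.053 0 0.021 0"
}}

```text
time_s: 26.95
tool_pos: [0.4679, -0.082, 0.1477]
eef_rot: [172.0, 0.6, 89.5]
contact_force: [0.9, -0.5, -2.4]
width: 0.0168
```

{"op": "servo_tool", "data": {
  "deltas": "2.7 -0.35 0.44 -0.053 0 0.021 0; 2.7 -0.43 0.42 -0.053 0 0.021 0; 2.7 -0.51 0.39 -0.053 0 0.021 0; 2.2 -0.5 0.36 -0.05 0 0.021 0; 1.2 -0.3 0.2 0 0 0 0; 0 0 0 0 0 0 0; 0 0 0 0 0 0 0"
}}

```text
time_s: 27.65
tool_pos: [0.4574, 0.0325, 0.1253]
eef_rot: [160.2, -0.5, 84.9]
contact_force: [0.6, -0.2, -1.8]
width: 0.017
```

```bash
python3 -c "
from h import *
plan(lift_pose([.53,.03,.012],-5,0),8)
s=manip.read_state();print(s['time_s'],s['tool_pos'],s['eef_rot'],s['q'].round(1))
f=vision.grab_frame('scene'); crop(f,'pics/s21.png',130,330,100,250,4)
t=vision.grab_frame('top'); crop(t,'pics/t21.png',220,400,140,260,4.4)
"
```

```text
dist 0.0692 rot 0.6 goal [0.4562 0.0375 0.0563] [160.   0.  85.]
0.05 -0.31 0.81 -0.000 -0.001 -0.001
0.05 -0.31 0.80 -0.000 -0.001 -0.001
0.05 -0.31 0.80 -0.000 -0.001 -0.001
0.06 -0.31 0.80 -0.000 -0.001 -0.001
0.06 -0.31 0.80 -0.000 -0.001 -0.001
0.06 -0.31 0.80 -0.000 -0.001 -0.001
0.06 -0.31 0.80 -0.000 -0.001 -0.001
0.06 -0.31 0.80 -0.000 -0.001 -0.001
27.65 [0.45735928 0.03248801 0.12531744] [160.15731079  -0.54176645  84.93944208] [ -7.3  -3.6 -37.7  36.1   1.3  -1.9]
```

View pics/s21.png

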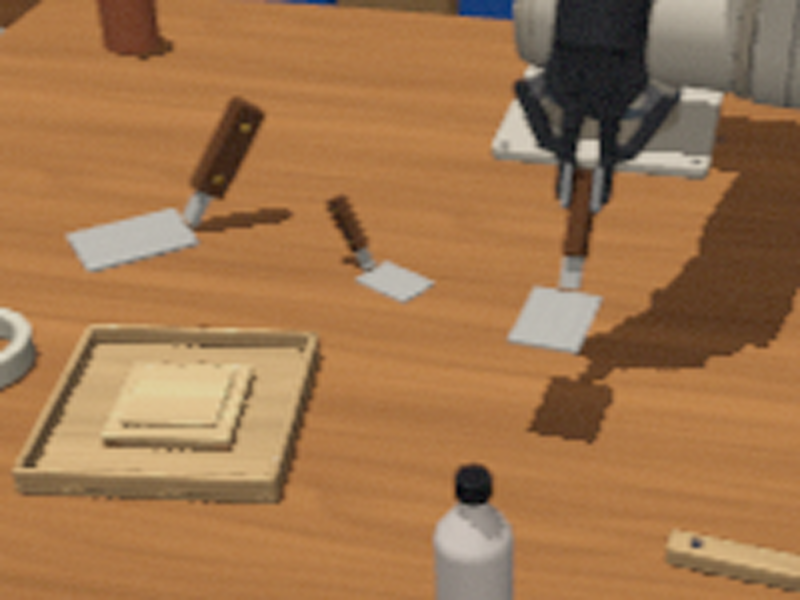

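View pics/t21.png

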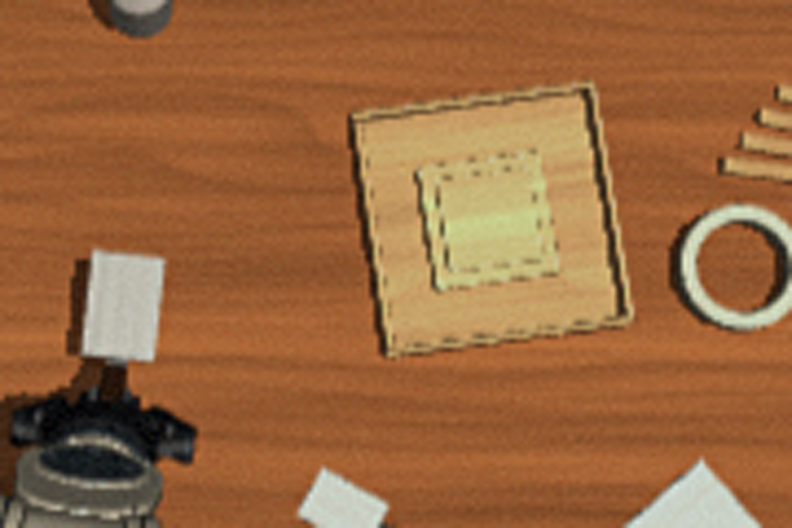

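The base lies flat, almost centred in the tray. I'll lower the lifter to the bench.

{"op": "servo_tool", "data": {
  "deltas": "0 -0.2 0.5 0 -0.003 0 0; 0 -0.34 1 0 -0.003 0 0; 0 -0.34 1 0 -0.003 0 0; 0 -0.34 1 0 0 0 0; 0 -0.34 1 0 0 0 0; 0 -0.34 1 0 0 0 0; 0 -0.34 0.9 0 0 0 0; 0 -0.2 0.5 0 0 0 0"
}}

```text
time_s: 28.55
tool_pos: [0.4577, 0.0321, 0.0512]
eef_rot: [160.2, -0.1, 84.7]
contact_force: [0.4, -0.2, -2.5]
width: 0.0171
```

{"op": "servo_tool", "data": {
  "deltas": "0 0 0 0 0 0 0; 0 0 0 0 0 0 0"
}}

```text
time_s: 28.75
tool_pos: [0.4582, 0.0324, 0.0524]
eef_rot: [160.1, -0.1, 84.7]
contact_force: [-0.0, -0.1, -1.4]
width: 0.0171
```

{"op": "servo_tool", "data": {
  "deltas": "0 -0.1 0.28 0 0 0 0; 0 -0.1 0.28 0 0 0 0; 0 -0.03 0.09 0 0 0 0; 0 0 0 0 0 0 0; 0 0 0 0 0 0 0"
}}

```text
time_s: 29.25
tool_pos: [0.4581, 0.0327, 0.0454]
eef_rot: [160.1, -0.1, 84.7]
contact_force: [-0.3, -0.2, -2.3]
width: 0.017
```

{"op": "servo_tool", "data": {
  "deltas": "0 -0.02 0.06 0 0 0 0; 0 -0.01 0.03 0 0 0 0; 0 0 0 0 0 0 0; 0 0 0 0 0 0 0"
}}

```text
time_s: 29.65
tool_pos: [0.4583, 0.0326, 0.0446]
eef_rot: [160.1, -0.1, 84.7]
contact_force: [-0.7, 0.4, 0.1]
width: 0.0171
```

Contact is felt, so I'll release and back off along the tool axis.

{"op": "servo_tool", "data": {
  "deltas": "0 0 0 0 0 0 0.25; 0 0 0 0 0 0 0.35; 0 0 0 0 0 0 0.5; 0 0 0 0 0 0 0.8; 0 0 0 0 0 0 1; 0 0 0 0 0 0 1; 0 0 0 0 0 0 1; 0 0 0 0 0 0 1"
}}

```text
time_s: 30.45
tool_pos: [0.4581, 0.0327, 0.0444]
eef_rot: [160.1, -0.1, 84.7]
contact_force: [0.8, -0.3, 0.1]
width: 0.085
```

{"op": "servo_tool", "data": {
  "deltas": "0 0 -0.5 0 0 0 1; 0 0 -1.2 0 0 0 1; 0 0 -2 0 0 0 1; 0 0 -2 0 0 0 1; 0 0 -2 0 0 0 1; 0 0 -2 0 0 0 1; 0 0 -1 0 0 0 1; 0 0 0 0 0 0 1"
}}

```text
time_s: 31.25
tool_pos: [0.4223, 0.0358, 0.1464]
eef_rot: [160.0, -0.1, 84.7]
contact_force: [-0.1, 0.3, 1.5]
width: 0.0854
```

```bash
python3 -c "
from h import *
s=manip.read_state();print(s['time_s'],s['tool_pos'],s['contact_force'],s['width'])
f=vision.grab_frame('scene'); cv2.imwrite('pics/s22.png',cv2.resize(f['frame'][:,:,::-1],(800,600)))
t=vision.grab_frame('top'); cv2.imwrite('pics/t22.png',cv2.resize(t['frame'][:,:,::-1],(800,600)))
crop(f,'pics/s22c.png',150,310,110,230,5)
"
```

```text
31.25 [0.42227573 0.0358478  0.14638913] [-0.08122053  0.25475813  1.4658305 ] 0.0854361560727531
```

View pics/s22c.png

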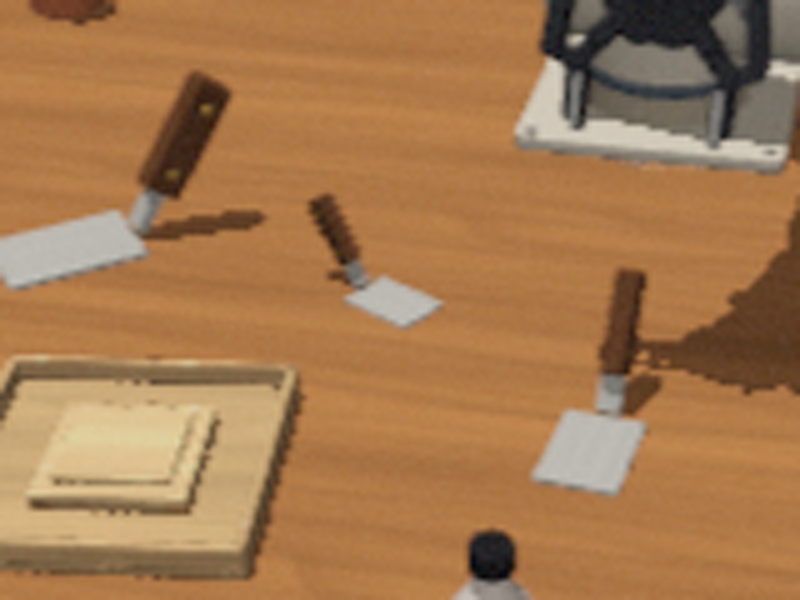

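View pics/t22.png

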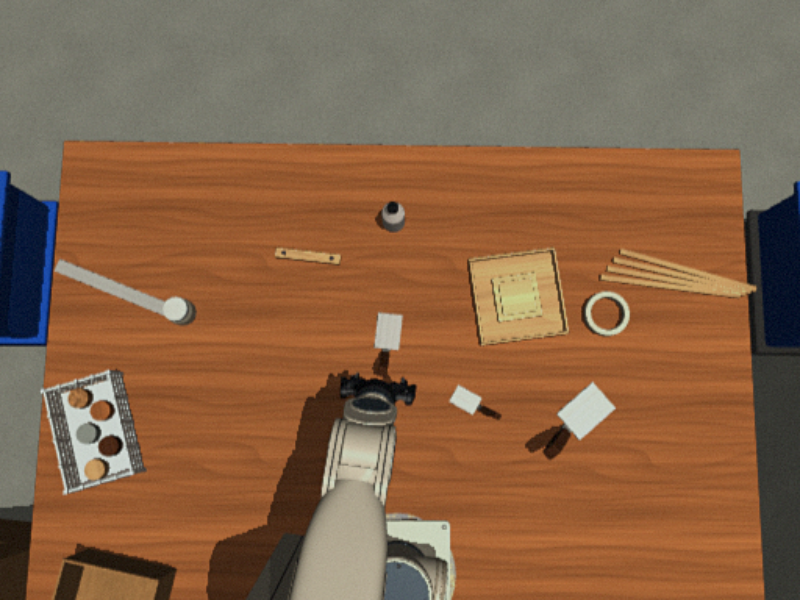

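The lifter lies flat at (388,332), clear of the tray. The base is flat inside the tray at (517,297), and the bottle, jar and tape are where they started. The gripper is clear, so I'll hand in.

```bash
python3 -c "
from h import *
print(ticket.job_done())"
```

```text
the job is handed in; nothing more can be done
None
```

The base is in the tray, lying flat and right way up, and the job was handed in at about 31 s of the 64 s allowed. I used the middle-sized lifter (blade measured 80 x 56 mm) and only its blade and neck touched the base.

- **Pick-up:** While I slid the blade under, the base shifted about 7 mm until it met the batten. I raised it a few millimetres, backed away from the batten, then lifted it clear.
- **Placing:** I tipped the blade to 36° with its front edge about 11 mm above the tray floor. The base did not slide off at once because its front feet gripped the floor. I pushed it about 40 mm further into the tray, with the front feet on the floor. Then I drew the blade back so it came down flat, roughly centred.
- **Lifter:** It lies flat on open bench between the tray and the batten, released, with the gripper about 10 cm away.

**Last checks:** The final pictures show the bottle, jar, tape roll and tray where they started, and no force reading went above about 7 N. The measurements disagreed only slightly: the blade's sideways position in the grip varied by about 3 mm between views, well within the room under the base.

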